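# Empty the rework scrap cup through the reject bin's flap and lock it

## Robot

A 6-joint arm with a two-finger parallel gripper is mounted at the origin on the work surface. World frame = base frame: x ahead of the robot, y to its left, z up, the work surface at z = 0. Lengths are in m, angles in rad, forces in N, time in s.
With the tool pointing down it reaches from about 0.375 to 0.9 m from the base axis. Payload 3.1 kg.
Tool frame: the origin (TCP) lies on the centre line of the jaws, within the pads' length; the fingertips stand 25 mm ahead of it and the grasp point (between the pads) lies 6 mm ahead of it (manip.tips_ahead is the distance from the TCP to the fingertips, in m); z points along the fingers, y is the direction in which the jaws open and shut (so a half turn about z gives the same grasp; the last joint's range is limited). The gripper opens to 85 mm and grips with 20 to 120 N. Pads are 22 mm wide; open, the fingers measure 114 mm over their backs; the gripper's body (76 mm by 85 mm) begins 54 mm behind the grasp point. The pads swing forward as they close: fully open they stand 13 mm farther back than shut.
Start: joints at [1.121, 0.527, 1.433, -0, 1.181, -0.178], TCP at [0.167, 0.602, 0.256] pointing down, gripper open.
Joint ranges: [-3.08, 3.08], [-0.75, 2.2], [0.22, 2.44], [-1.43, 4.57], [0, 2.65], [-2.85, 2.85]. Speed limits (rad/s): [2.79, 2.79, 3.14, 3.14, 3.14, 3.14].

## Interface

Orientations are given as a unit quaternion [x, y, z, w].
In Python, from station import manip gives the robot as it stands.
- The arm moves only by the tool play_rows, never from a script. Its argument "steps" is a list that holds one entry, the list of rows, each a list of 6 numbers: the shift along the tool's x, y, z in m, then the turn, a rotation vector about the tool's x, y, z in degrees. In form: [[[x, y, z, rx, ry, rz], ...]]. A call has 1 to 10 rows; each row shifts and turns the commanded pose from where the row before left it, along the tool's axes as they then stand; what a row does not reach is not made up. A row lasts 1/8 s, in which the tool goes at most 62.5 mm and 10.7 degrees, less where a joint would pass 70% of its speed; a pose out of reach is approached as far as the arm can. A call is refused whole if a number of a shift passes 0.0625 or a number of a turn 10.7, either way. A call with a gripper value outside its range is refused whole. "fingers" is the opening, from 0 (shut) to 1 (fully open), set as the call begins (left out, the last holds). The fingers move at their own pace and stop on an object; "squeeze" is the grip in N (left out, the last holds). Time passes only in rows, so rows that do not move let the fingers close. It gives the time, the measured TCP pose, the force and the opening at its end, in the units of the state.
- manip.sense(): the state, without advancing time (a new reading comes with each control period).
- manip.snapshot(name): name is "side" or "top"; returns a dict with "img" (480x640x3 uint8, red, green, blue), "K" (3x3 intrinsics, pixels), "world_from_camera" (4x4, takes a point from camera to world coordinates). Camera axes: x right, y down, z forward; pixel columns grow to the right and rows downward; lengths in m; the calibration is good to about 2 mm. A picture is of the moment at which its call begins. There is no depth.
- manip.sign_off(): hands the job in, once; it reports no verdict.
Trained networks look in a picture, given as the dict that the camera call returned (one of the last four; its "shot" number tells which), for a name from the list of things; names that differ only in an ending like _2 or _b are one class to them, and where a whole thing is asked for, a point or a joint stands for the part that bears it (a point fixed in the world has none). Each returns a list of dicts, best first, with "score" (0 to 1); they miss things now and then, are a little off and sometimes report something else, mostly with a low value. They report only what shows in the picture. A call takes as long as a camera call.
- manip.regions_of(label, picture): "pixels" (480x640 bool, what is visible of it) and "rect" ([left, top, right, bottom] in pixels, round what is visible of it).
- manip.pinpoint(label, picture): "point" ([column, row] in pixels: a listed point, or the origin of a listed thing).
The state is a dict: "t": time; "q": joint angles; "qd": joint speeds; "tau": joint torques, N m; "tcp_pos": TCP position; "tool_rot": TCP orientation; "force": force on the tool from outside, world axes, zero at the start; "ft_torque": the same for the moment, N m; "finger_gap": opening from 0.0 (shut) to 1.0 (fully open).
Only numpy, scipy, OpenCV 4.12 (cv2) and the standard library are available. Lean on these libraries where they do the work, as an engineer would, in place of code of your own. Each camera call takes 0.05 s, during which the arm holds its last target.

## Task

Clear away the removed heatsinks at the board rework bench: lift the lid off the scrap cup and lay it flat on the bench beside it, put every heatsink lying on the bench into the cup (two to four of them), and only then carry the cup by its handle to the reject bin, press the bin's flap open with the cup's rim and tip them all through. Touch the flap with nothing but the cup, and do not disturb the flux bottle, solder spool or brush. Finish by standing the cup back upright on its mat, letting the flap close, and turning the cam on the bin until its high point presses squarely on the sprung bolt and locks the flap.

Things in the scene. Friction and masses are not known exactly. Their poses are not given: they have to be found in the camera images.
- mat: thin black rubber mat, 160 (x) x 170 (y) x 3 mm, fixed on the bench; the scrap cup stands on its middle. Origin at the centre of its underside (bench height)
- cup: open steel scoop-shaped scrap cup, 220 g. Origin on its underside; z up, pours to +y, handle to -x. Flat floor y -50 to +22 mm, 6 mm thick; back wall at y -50; front wall slopes out at 45 degrees from (y 22, z 0) to the lip (y 77, z 55); sides at x -46 and +46; rims level at z 55; walls 3 mm; mouth inside 86 mm wide, y -47 to +73. Parts slide out over the lip when tipped 90 to 100 degrees
- cup_grip (a point): point to grip on the black handle: x -90, y 0, z 45 mm in the cup's frame (axes as the cup's). Octagonal bar, 16 mm across flats, along the cup's x from -46 to -136; it can be taken across the flats at any multiple of 45 degrees about its length (e.g. leaning 45 degrees one way, so that tipping 90 degrees ends leaning 45 the other way)
- cup_lip (a point): middle of the cup's pouring lip, at x = 0, y = 75, z = 55 mm in the cup's frame
- lid: loose aluminium lid on the cup's rims at the start, 120 g: plate 100 (x) x 134 (y) x 4 mm over a shallow plug (78 x 106 x 5 mm) that sits loosely in the mouth; on top a black bar grip 60 (x) x 14 (y) mm from z 9 to 39 mm. Origin at the plug's underside below the plate's centre (z = 0 when it lies on the bench); z up
- sink0: one of up to four removed heatsinks (aluminium, finned on top, all alike), a block 64 (its x) x 24 (its y) x 18 mm (its z), 45 g, lying flat on the bench at the start; origin at the centre of its underside, z up through the fins. Two to four are present; an absent one reads None throughout
- sink1: one of up to four removed heatsinks (aluminium, finned on top, all alike), a block 64 (its x) x 24 (its y) x 18 mm (its z), 45 g, lying flat on the bench at the start; origin at the centre of its underside, z up through the fins. Two to four are present; an absent one reads None throughout
- sink2: one of up to four removed heatsinks (aluminium, finned on top, all alike), a block 64 (its x) x 24 (its y) x 18 mm (its z), 45 g, lying flat on the bench at the start; origin at the centre of its underside, z up through the fins. Two to four are present; an absent one reads None throughout
- sink3: one of up to four removed heatsinks (aluminium, finned on top, all alike), a block 64 (its x) x 24 (its y) x 18 mm (its z), 45 g, lying flat on the bench at the start; origin at the centre of its underside, z up through the fins. Two to four are present; an absent one reads None throughout
- bin: fixed white reject bin, 150 (x) x 190 (y) mm, 146 mm high, hollow (floor 5 mm thick). Origin on its underside, 65 mm from its -y end and 125 mm from its +y end; z up. Opening in its top from x -70 to +70, y -60 to +45 mm, closed by the flap; from y 45 to 125 a grey deck at z 146 that carries the cam and the bolt
- bin_edge (a point): middle of the top edge of the bin's -y end wall (wall 5 mm thick, at y = -62.5, z = 146 mm in the bin's frame), beside the flap's hinge: the cup comes from the -y side and pours over this edge towards the bin's +y
- flap (a joint): reject flap angle (rad): 0 shut, level with the bin's top; positive swung down into the bin, up to 1.2. Steel plate 128 (x) x 103 (y) x 3 mm, hinged along the bin's x at y -59 mm, so the edge by the deck goes down and the open flap is a chute; a weak spring (0.03 to 0.1 N m) shuts it. It cannot swing up, nor open while the bolt is out
- cam (a joint): cam angle (rad) about the vertical pivot at x 0, y 95 mm in the bin's frame, anticlockwise from above positive: 0 = high point faces the bolt (bin's -y); range -2.2 to 1.2, starts at -1.5 to -1.0. Eccentric steel disc 48 mm across, 14 mm thick, centre 8 mm off the pivot; stays where left; turning takes about 0.1 N m
- cam_grip (a point): point on the black bar grip on the cam, to be taken from above: 186 mm above the bench, 4 mm from the pivot towards the high point. Bar 14 mm wide, 50 mm long, along the line pivot to high point (the point's y axis; high point towards -y), from 163 to 195 mm above the bench; the disc's top is at 163
- bolt (a joint): travel of the brass sprung bolt (the cam's follower) towards the bin's -y (m): 0 drawn back, 0.006 when the cam's high point presses squarely on it; its tongue then lies under the flap's free edge. Pushed only by the cam, from about 1.3 rad before the high point; spring 2 to 4 N
- flux: white flux bottle, 44 mm across, 110 mm tall, standing upright, to be left alone; origin at the centre of its underside
- spool: steel solder spool, 60 mm across, 42 mm tall, standing on its flange, to be left alone; origin at the centre of its underside
- brush: cleaning brush lying on the bench, to be left alone; origin on its underside

How it is judged:
By the outcome, as a careful person would: the job done as asked, in the order asked, and still so for the second after the job is handed in, with the robot touching nothing.
Of sink0, sink1, sink2, sink3 only 2 to 4 are there at a start; the rules pass over those that are not, and their reading is None.
At some moment in a run one of sink0, sink1, sink2, sink3 may be knocked a few centimetres aside while the robot is not near it.
It also fails if it takes over 210 s, if anything falls off the work surface, if the arm or the gripper's body presses on something with over 40 N, if the wrist force passes 120 N, or if a joint passes its speed limit or range.

## Working session

There is one attempt and no reset: what is moved stays moved. The work goes in short steps, Python scripts to look and compute and a tool call to move; the robot and the scene stay as the last step left them, time stands still between calls to the robot, and variables do not carry over. Pictures are saved under pics/ and viewed, and the job is handed in when it is done.

Besides the shell and the picture viewer there is one more tool, called after "Emit:" as name(argument=value, ...), one argument or row to a line, values as JSON. play_rows: Moves the arm, as the interface text tells. Its arguments: {"type":"object","properties":{"steps":{"type":"array"},"fingers":{"type":"number"},"squeeze":{"type":"number"}},"required":["steps"]}

```bash
ls -la; mkdir -p pics; cat > h.py <<'E'
import numpy as np, cv2
from station import manip
from scipy.spatial.transform import Rotation as R
def shot(n,save=None):
    p=manip.snapshot(n)
    if save: cv2.imwrite(f'pics/{save}.png',p['img'][:,:,::-1])
    return p
def ray(p,uv):
    K=p['K'];T=p['world_from_camera']
    d=T[:3,:3]@np.linalg.inv(K)@np.array([uv[0],uv[1],1.0]);return T[:3,3],d/np.linalg.norm(d)
def at_z(p,uv,z):
    o,d=ray(p,uv);return o+d*(z-o[2])/d[2]
def proj(p,X):
    T=np.linalg.inv(p['world_from_camera']);X=np.atleast_2d(X)
    c=X@T[:3,:3].T+T[:3,3];u=c@p['K'].T;return u[:,:2]/u[:,2:]
def tri(ps,uvs):
    A=np.zeros((3,3));b=np.zeros(3)
    for p,uv in zip(ps,uvs):
        o,d=ray(p,uv);M=np.eye(3)-np.outer(d,d);A+=M;b+=M@o
    return np.linalg.solve(A,b)
E
python3 - <<'E'
from h import *
np.set_printoptions(precision=4,suppress=True)
print(manip.sense()); print(manip.tips_ahead)
for n in ['top','side']:
    p=shot(n,n+'0'); print(n,p['K'],p['world_from_camera'])
    for l in ['mat','cup','cup_grip','cup_lip','lid','sink0','bin','bin_edge','flap','cam','cam_grip','bolt','flux','spool','brush']:
        print(l,[(np.round(r['point'],1).tolist(),round(float(r['score']),2)) for r in manip.pinpoint(l,p)],[(np.round(r['rect']).tolist(),round(float(r['score']),2)) for r in manip.regions_of(l,p)])
E
```

```text
total 12
drwxr-xr-x  3 agent agent 4096 Dec  6 01:15 .
drwxr-xr-x 23 root  root  4096 Dec  6 01:15 ..
drwxr-xr-x  2 agent agent 4096 Dec  6 01:15 pics
{'t': 0.0, 'q': array([ 1.1215,  0.5285,  1.4339, -0.    ,  1.1814, -0.1785]), 'qd': array([ 0.0003, -0.0002,  0.0007, -0.0028,  0.    ,  0.    ]), 'tau': array([  0.0006, -44.2355, -17.8025,  -0.0003,   0.0083,  -0.    ]), 'tcp_pos': array([0.1669, 0.6016, 0.2553]), 'tool_rot': array([ 0.135 ,  0.9908, -0.001 , -0.0003]), 'force': array([ 0.7525,  0.7866, -0.6648]), 'ft_torque': array([ 0.0374, -0.0008, -0.0356]), 'finger_gap': 0.9997270280946164}
0.025
top [[534.0793   0.     324.9028]
 [  0.     534.0793 232.6559]
 [  0.       0.       1.    ]] [[-0.0131 -0.9935  0.1127  0.4163]
 [-0.9998  0.0147  0.0138  0.002 ]
 [-0.0154 -0.1125 -0.9935  1.6827]
 [ 0.      0.      0.      1.    ]]
mat [] [([329.0, 206.0, 384.0, 262.0], 0.57)]
cup [([443.2, 277.2], 0.4)] [([357.0, 248.0, 360.0, 277.0], 0.43), ([403.0, 275.0, 416.0, 299.0], 0.38), ([217.0, 235.0, 227.0, 255.0], 0.28)]
cup_grip [([351.0, 229.7], 0.67), ([355.7, 260.2], 0.53), ([442.8, 278.1], 0.29)] [([357.0, 246.0, 361.0, 276.0], 0.53)]
cup_lip [] [([354.0, 249.0, 360.0, 275.0], 0.52)]
lid [([353.3, 231.1], 0.7)] [([210.0, 212.0, 283.0, 272.0], 0.24), ([216.0, 234.0, 230.0, 253.0], 0.2)]
sink0 [([413.4, 283.6], 0.55), ([445.6, 279.6], 0.51)] [([439.0, 268.0, 448.0, 287.0], 0.52), ([404.0, 279.0, 418.0, 300.0], 0.43)]
bin [([259.4, 244.2], 0.72)] [([208.0, 212.0, 279.0, 273.0], 0.97)]
bin_edge [([273.2, 237.6], 0.97)] [([210.0, 212.0, 281.0, 274.0], 0.9), ([354.0, 248.0, 362.0, 276.0], 0.66), ([174.0, 278.0, 217.0, 335.0], 0.49)]Traceback (most recent call last):
  File "<stdin>", line 7, in <module>
ValueError: it knows: bin, bin_edge, brush, cam_grip, cup, cup_grip, cup_lip, flux, lid, mat, sink, spool
```

```bash
python3 - <<'E'
from h import *
np.set_printoptions(precision=4,suppress=True)
for n in ['top','side']:
    p=shot(n,n+'0'); print(n)
    cv2.imwrite(f'pics/{n}0z.png',cv2.resize(p['img'][180:360,140:480,::-1] if n=='top' else p['img'][:,:,::-1],(800,424) if n=='top' else (800,600),interpolation=cv2.INTER_CUBIC))
    if n=='side': print(p['K'],p['world_from_camera'])
    for l in ['mat','cup','cup_grip','cup_lip','lid','sink','bin','bin_edge','cam_grip','flux','spool','brush']:
        print(l,[(np.round(r['point'],1).tolist(),round(float(r['score']),2)) for r in manip.pinpoint(l,p)],[(np.round(r['rect']).tolist(),round(float(r['score']),2)) for r in manip.regions_of(l,p)])
E
```

```text
top
mat [] [([328.0, 207.0, 386.0, 263.0], 0.82), ([210.0, 212.0, 280.0, 273.0], 0.23)]
cup [] [([334.0, 214.0, 378.0, 246.0], 0.39), ([328.0, 206.0, 385.0, 261.0], 0.34)]
cup_grip [([359.0, 259.1], 0.6)] [([357.0, 250.0, 359.0, 276.0], 0.45)]
cup_lip [] [([354.0, 249.0, 362.0, 276.0], 0.43)]
lid [([354.2, 232.1], 0.74), ([410.9, 287.3], 0.67), ([276.4, 237.0], 0.21)] [([332.0, 216.0, 374.0, 248.0], 0.61)]
sink [([411.0, 285.3], 0.65), ([445.0, 276.8], 0.62)] [([215.0, 235.0, 229.0, 253.0], 0.7), ([439.0, 267.0, 446.0, 288.0], 0.66), ([403.0, 277.0, 416.0, 302.0], 0.53)]
bin [([260.9, 245.8], 0.96)] [([210.0, 213.0, 279.0, 273.0], 0.95)]
bin_edge [([274.0, 240.2], 0.64)] []
cam_grip [([468.8, 212.8], 0.6), ([217.8, 244.8], 0.58)] [([213.0, 234.0, 230.0, 254.0], 0.69)]
flux [] [([326.0, 168.0, 336.0, 184.0], 0.79)]
spool [([465.6, 213.4], 0.78), ([199.0, 305.5], 0.67), ([333.3, 179.5], 0.3)] [([460.0, 201.0, 484.0, 222.0], 0.58), ([440.0, 268.0, 450.0, 289.0], 0.38), ([216.0, 234.0, 231.0, 256.0], 0.3)]
brush [] [([173.0, 277.0, 222.0, 336.0], 0.93), ([227.0, 237.0, 232.0, 250.0], 0.4
[... 625 characters left out ...]
63), ([398.0, 235.0, 415.0, 271.0], 0.58)]
lid [([344.2, 281.3], 0.84)] [([320.0, 257.0, 369.0, 305.0], 0.94)]
sink [([276.1, 365.8], 0.74)] [([280.0, 398.0, 314.0, 423.0], 0.96), ([262.0, 354.0, 289.0, 374.0], 0.91), ([323.0, 257.0, 369.0, 303.0], 0.74)]
bin [([313.1, 211.2], 0.95), ([340.3, 296.5], 0.66)] [([280.0, 135.0, 347.0, 229.0], 0.66)]
bin_edge [([318.9, 190.4], 0.7)] [([279.0, 137.0, 349.0, 232.0], 0.57)]
cam_grip [([306.2, 141.7], 0.67)] [([296.0, 137.0, 316.0, 150.0], 0.51)]
flux [([404.2, 264.4], 0.55)] [([397.0, 236.0, 416.0, 272.0], 0.84)]
spool [([403.5, 443.0], 0.96)] [([389.0, 422.0, 422.0, 457.0], 0.83)]
brush [([250.2, 173.7], 0.74)] [([217.0, 160.0, 277.0, 185.0], 0.9)]
```

View pics/top0z.png

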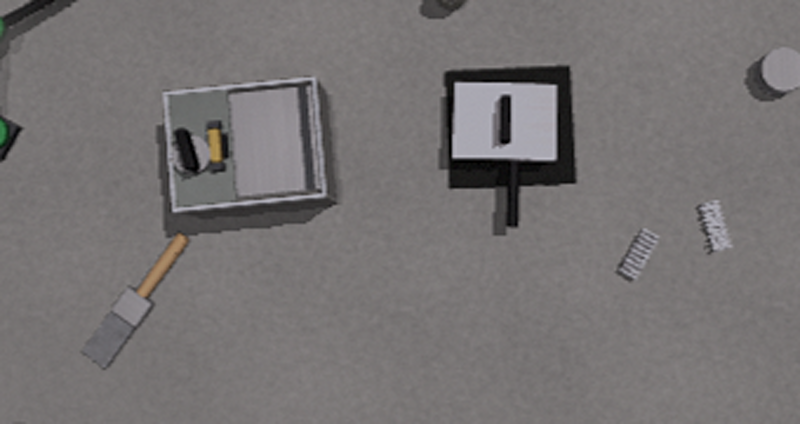

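View pics/side0z.png

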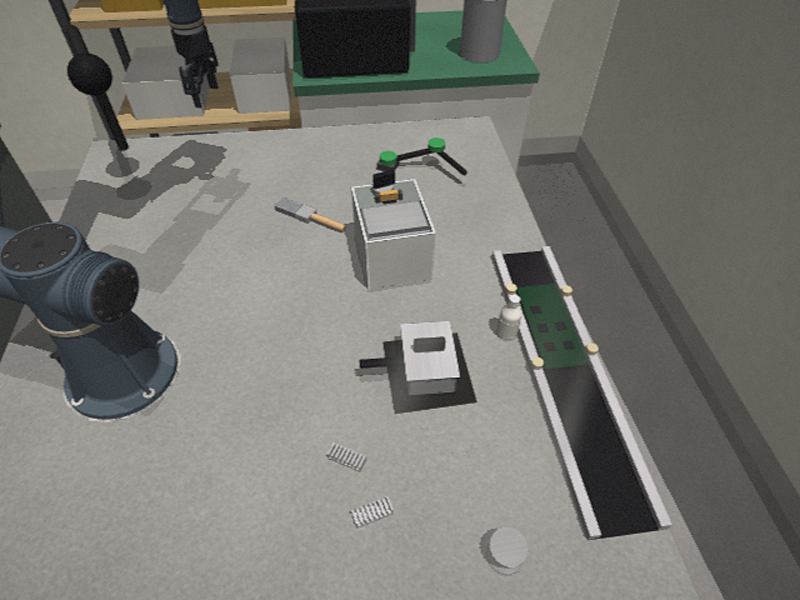

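```bash
python3 - <<'E'
import cv2
t=cv2.imread('pics/top0.png');s=cv2.imread('pics/side0.png')
def c(im,x0,y0,w,h,k,n):
    o=cv2.resize(im[y0:y0+h,x0:x0+w],None,fx=k,fy=k,interpolation=cv2.INTER_CUBIC)
    for i in range(0,w,10): cv2.putText(o,str(x0+i),(i*k,8),0,.3,(0,255,255),1);cv2.line(o,(i*k,8),(i*k,14),(0,255,255),1)
    for i in range(0,h,10): cv2.putText(o,str(y0+i),(0,i*k+4),0,.3,(0,255,255),1)
    cv2.imwrite(f'pics/{n}.png',o)
c(t,200,200,95,80,8,'c_bin_t');c(t,320,195,75,90,6,'c_cup_t');c(s,270,125,95,110,5,'c_bin_s');c(s,280,245,110,95,7,'c_cup_s')
c(s,255,345,70,85,7,'c_sk_s'); c(t,395,255,60,55,10,'c_sk_t')
E
```

```text
(no output)
```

View pics/top0.png

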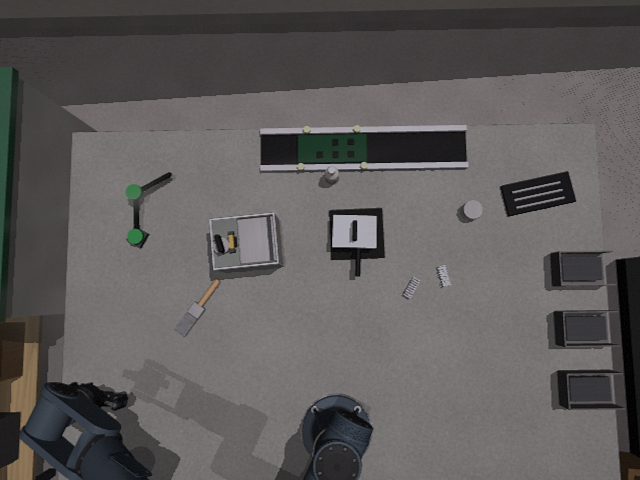

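View pics/c_bin_t.png

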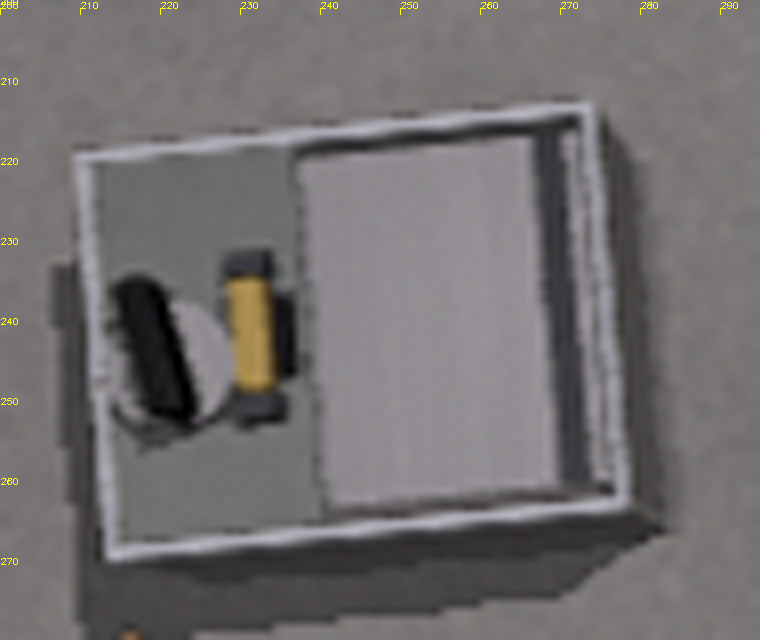

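View pics/c_cup_t.png

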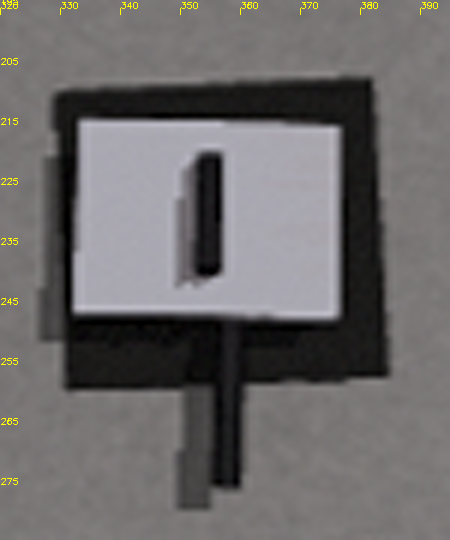

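View pics/c_bin_s.png

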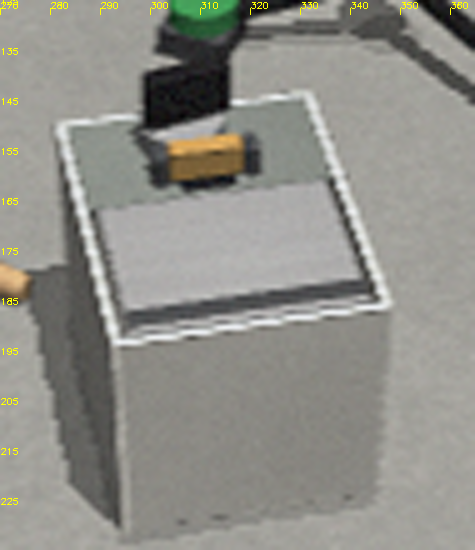

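View pics/c_cup_s.png

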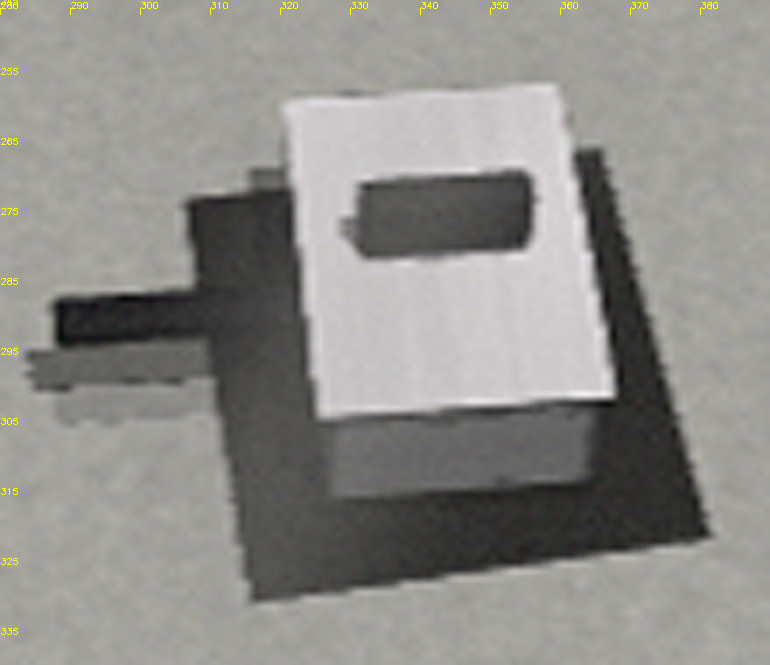

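View pics/c_sk_s.png

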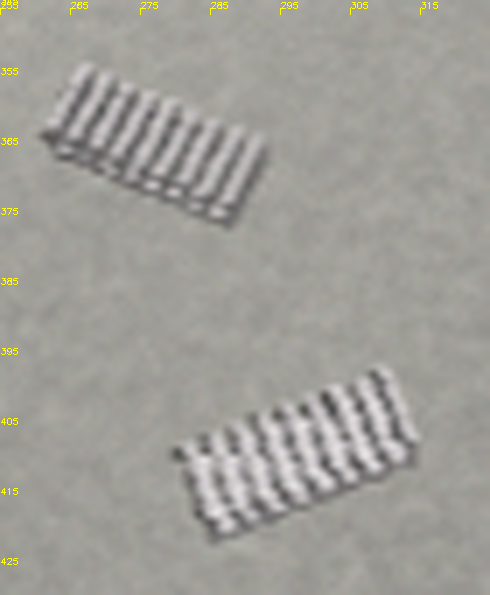

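View pics/c_sk_t.png

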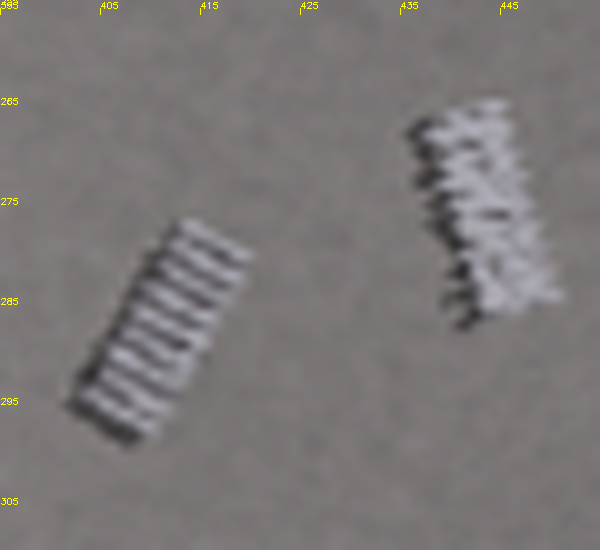

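```bash
cat > fit.py <<'E'
from h import *
from scipy.optimize import least_squares
def fit(obs,z0,g):
    # obs: list (pic,[(local xyz, uv)])
    def X(q,l):
        c,s=np.cos(q[2]),np.sin(q[2]);l=np.array(l)
        return np.stack([q[0]+c*l[:,0]-s*l[:,1],q[1]+s*l[:,0]+c*l[:,1],z0+l[:,2]],1)
    def f(q): return np.concatenate([(proj(p,X(q,[a for a,_ in o]))-np.array([b for _,b in o])).ravel() for p,o in obs])
    r=least_squares(f,g,x_scale=[.01,.01,.1]);return r.x,r.fun
E
cat > a.py <<'E'
from fit import *
np.set_printoptions(precision=4,suppress=True)
T=shot('top');S=shot('side')
def run(n,z0,g,t,s):
    L=lambda o:[((a[0]/1e3,a[1]/1e3,a[2]/1e3),b) for a,b in o]
    for nm,ob in [('both',[(T,L(t)),(S,L(s))]),('top',[(T,L(t))]),('side',[(S,L(s))])]:
        q,f=fit(ob,z0,g);print(n,nm,q[:2],np.degrees(q[2]).round(2),'rms px',np.sqrt(np.mean(f**2)).round(2), f.reshape(-1,2).round(1).tolist() if nm=='both' else '')
run('bin',0,[.5,.25,0],[((75,125,146),(209.2,219.2)),((75,-65,146),(273.6,212.5)),((-75,-65,146),(278,262.7)),((-75,125,146),(213.6,269.6))],
 [((-75,125,146),(281.8,149.6)),((75,125,146),(331.3,143.6)),((75,-65,146),(347.5,185.3)),((-75,-65,146),(293.3,193.5)),((-75,-65,0),(295.3,232.6)),((75,-65,0),(344.7,225.7))])
run('mat',0,[.5,-.1,0],[((80,85,3),(328.8,210)),((80,-85,3),(381.3,207.7)),((-80,-85,3),(384.3,257.2)),((-80,85,3),(330.7,259.5))],
 [((-80,85,3),(306.4,274)),((80,85,3),(365.8,265.8)),((80,-85,3),(381,321.8)),((-80,-85,3),(315.8,330.7))])
run('lid',.053,[.5,-.1,0],[((50,67,9),(332.6,214.5)),((50,-67,9),(376.5,215.7)),((-50,-67,9),(376.3,247.8)),((-50,67,9),(331.8,247))],
 [((-50,67,9),(320.3,259.3)),((50,67,9),(359.3,257)),((50,-67,9),(367.5,301.4)),((-50,-67,9),(325,304.4))])
run('cup',.003,[.5,-.1,0],[((-136,0,53),(357.4,276.2)),((-60,0,53),(358.4,252))],[((-136,0,45),(288,291)),((-46,-50,0),(326.9,316)),((46,-50,0),(364,313.6))])
Z=18
run('A',0,[.35,-.2,np.radians(60)],[((32,12,Z),(414.1,276.7)),((32,-12,Z),(420.2,280.1)),((-32,-12,Z),(410.1,298.9)),((-32,12,Z),(403.9,294.9))],
 [((-32,12,Z),(267.1-0,354.3)),((32,12,Z),(292.8,365))] [:0]+[])  if 0 else None
E
python3 a.py
```

```text
bin both [0.5709 0.2289] 4.89 rms px 0.87 [[0.1, 0.0], [0.5, 0.2], [0.7, 1.3], [-0.5, 0.9], [-0.6, -0.3], [1.1, -0.7], [1.4, 0.8], [-0.6, 0.6], [-0.5, -0.6], [1.5, -1.7]]
bin top [0.5729 0.2295] 5.22 rms px 0.45 
bin side [0.5698 0.2281] 4.83 rms px 0.92 
mat both [ 0.6007 -0.0749] 1.57 rms px 0.62 [[-0.1, 0.2], [0.9, 0.3], [0.6, 1.1], [0.1, 1.0], [-0.0, -0.9], [0.5, -0.1], [1.1, -0.6], [0.3, -0.3]]
mat top [ 0.6028 -0.0738] 1.67 rms px 0.37 
mat side [ 0.5993 -0.076 ] 1.53 rms px 0.36 
lid both [ 0.6015 -0.0658] -2.4 rms px 0.45 [[0.4, 0.5], [0.2, 0.5], [-0.1, 0.9], [0.3, 0.5], [0.1, -0.3], [0.6, -0.6], [0.7, -0.2], [0.4, -0.1]]
lid top [ 0.6033 -0.0652] -2.09 rms px 0.16 
lid side [ 0.6003 -0.0664] -2.58 rms px 0.21 
cup both [ 0.6014 -0.0792] -2.75 rms px 0.26 [[0.1, 0.3], [-0.2, -0.5], [-0.3, -0.1], [-0.3, 0.2], [0.4, -0.0]]
cup top [ 0.601  -0.0805] -3.52 rms px 0.27 
cup side [ 0.6015 -0.0791] -2.72 rms px 0.23
```

```bash
sed -i '/^Z=18/,$d' a.py; sed -i 's/^run/#run/; s/^ \[((/# [((/' a.py; cat >> a.py <<'E'
Z=18
run('A',0,[.35,-.2,-.5],[((32,12,Z),(414.1,276.7)),((32,-12,Z),(420.2,280.1)),((-32,-12,Z),(410.1,298.9)),((-32,12,Z),(403.9,294.9))],
 [((-32,12,Z),(267,354.2)),((32,12,Z),(293.2,364.7)),((32,-12,0),(287.8,377.5)),((-32,-12,Z),(262.1,362.9))])
run('B',0,[.35,-.3,.25],[((32,12,Z),(438.4,266.9)),((32,-12,Z),(445.4,264.9)),((-32,-12,Z),(450.9,284.9)),((-32,12,Z),(443.4,285.9))],
 [((-32,12,Z),(280.4,409)),((32,12,Z),(309.5,397.5)),((32,-12,0),(314.2,411)),((-32,-12,0),(285.3,422.4))])
E
python3 a.py
```

```text
A both [ 0.4285 -0.2419] -31.0 rms px 0.45 [[-0.5, 0.5], [0.2, 1.0], [0.2, 0.2], [-0.4, 0.3], [0.4, -0.3], [0.0, 0.0], [1.0, 0.3], [0.1, 0.3]]
A top [ 0.43   -0.2423] -30.53 rms px 0.32 
A side [ 0.4277 -0.2416] -31.28 rms px 0.31 
B both [ 0.4632 -0.3439] 14.11 rms px 0.61 [[-0.4, 0.5], [0.0, 0.6], [0.4, 0.6], [0.4, 1.6], [0.8, -0.5], [0.9, -0.3], [0.4, 0.1], [0.1, 0.3]]
B top [ 0.4657 -0.3437] 12.67 rms px 0.33 
B side [ 0.462 -0.344] 14.7 rms px 0.3
```

```bash
cat > plan.py <<'E'
from h import *
np.set_printoptions(precision=4,suppress=True)
def down(yaw_y):  # tool down, tool y at angle yaw_y(deg) from world x
    a=np.radians(yaw_y);y=np.array([np.cos(a),np.sin(a),0]);z=np.array([0,0,-1.]);return np.stack([np.cross(y,z),y,z],1)
def lean(dirz,x):
    z=np.array(dirz,float);z/=np.linalg.norm(z);x=np.array(x,float);x-=z*(x@z);x/=np.linalg.norm(x);return np.stack([x,np.cross(z,x),z],1)
def cur():
    s=manip.sense();return np.array(s['tcp_pos']),R.from_quat(s['tool_rot']).as_matrix()
def rows(p1,R1,n,p0=None,R0=None,show=True):
    if p0 is None: p0,R0=cur()
    p1=np.array(p1);w=R.from_matrix(R0.T@R1).as_rotvec()/n;out=[];Rc=R0;pc=p0.copy()
    for i in range(n):
        want=p0+(p1-p0)*(i+1)/n
        d=np.round(Rc.T@(want-pc),4);t=np.round(np.degrees(w),2)
        pc=pc+Rc@d;Rc=Rc@R.from_rotvec(np.radians(t)).as_matrix();out.append((d.tolist()+t.tolist()))
    if show:
        print('[['+', '.join('['+', '.join(f'{v+0:g}' for v in r)+']' for r in out)+']]')
    return out
def st():
    s=manip.sense();p,M=cur();print('t',round(s['t'],2),'tcp',p.round(4),'z',M[:,2].round(3),'yaw_y',np.degrees(np.arctan2(M[1,1],M[0,1])).round(2),'F',np.round(s['force'],1),'gap',round(s['finger_gap'],3),'q',np.round(s['q'],3))
E
python3 - <<'E'
from plan import *
st(); p,M=cur()
lidp=np.array([.6015,-.0658])
rows([*lidp,.20],down(87.6),18)
E
```

```text
t 3.55 tcp [0.1672 0.6022 0.2563] z [-0. -0. -1.] yaw_y 74.48 F [-0.6  0.   1. ] gap 1.001 q [ 1.121  0.528  1.433  0.     1.181 -0.179]
[[[-0.0332, -0.0293, 0.0031, 0, 0, -0.73], [-0.0328, -0.0297, 0.0032, 0, 0, -0.73], [-0.0324, -0.0302, 0.0031, 0, 0, -0.73], [-0.032, -0.0305, 0.0031, 0, 0, -0.73], [-0.0317, -0.031, 0.0031, 0, 0, -0.73], [-0.0312, -0.0313, 0.0032, 0, 0, -0.73], [-0.0309, -0.0318, 0.0031, 0, 0, -0.73], [-0.0304, -0.0321, 0.0031, 0, 0, -0.73], [-0.03, -0.0325, 0.0031, 0, 0, -0.73], [-0.0296, -0.033, 0.0032, 0, 0, -0.73], [-0.0292, -0.0332, 0.0031, 0, 0, -0.73], [-0.0288, -0.0337, 0.0031, 0, 0, -0.73], [-0.0283, -0.034, 0.0032, 0, 0, -0.73], [-0.0279, -0.0344, 0.0031, 0, 0, -0.73], [-0.0275, -0.0347, 0.0031, 0, 0, -0.73], [-0.027, -0.0351, 0.0031, 0, 0, -0.73], [-0.0265, -0.0354, 0.0032, 0, 0, -0.73], [-0.0261, -0.0357, 0.0031, 0, 0, -0.73]]]
```

Emit:
play_rows(
  steps=[
    [[-0.033, -0.03, 0.003, 0, 0, -0.7], [-0.033, -0.03, 0.003, 0, 0, -0.7], [-0.033, -0.03, 0.003, 0, 0, -0.7], [-0.032, -0.03, 0.003, 0, 0, -0.7], [-0.032, -0.031, 0.003, 0, 0, -0.7], [-0.031, -0.031, 0.003, 0, 0, -0.7], [-0.031, -0.032, 0.003, 0, 0, -0.7], [-0.031, -0.032, 0.003, 0, 0, -0.7], [-0.03, -0.032, 0.003, 0, 0, -0.8], [-0.03, -0.033, 0.003, 0, 0, -0.8]],
  ],
)

```text
t: 4.8
tcp_pos: [0.4103, 0.2294, 0.2265]
tool_rot: [0.072, 0.997, 0.0, 0.0]
force: [0.7, 0.3, 0.1]
finger_gap: 0.999
```

```bash
python3 - <<'E'
from plan import *
st(); p,M=cur()
rows([.6015,-.0658,.20],down(87.6),8)
E
```

```text
t 4.8 tcp [0.4103 0.2294 0.2265] z [ 0.001  0.    -1.   ] yaw_y 81.71 F [0.7 0.3 0.1] gap 0.999 q [ 0.271  0.365  1.844  0.     0.931 -1.155]
[[[-0.029, -0.0331, 0.0033, 0, 0.01, -0.74], [-0.0285, -0.0334, 0.0033, 0, 0.01, -0.74], [-0.0281, -0.0338, 0.0033, 0, 0.01, -0.74], [-0.0277, -0.0342, 0.0034, 0, 0.01, -0.74], [-0.0272, -0.0345, 0.0033, 0, 0.01, -0.74], [-0.0268, -0.0349, 0.0033, 0, 0.01, -0.74], [-0.0263, -0.0352, 0.0032, 0, 0.01, -0.74], [-0.0258, -0.0356, 0.0033, 0, 0.01, -0.74]]]
```

Emit:
play_rows(
  steps=[
    [[-0.029, -0.033, 0.0033, 0, 0, -0.74], [-0.0285, -0.0334, 0.0033, 0, 0, -0.74], [-0.028, -0.0338, 0.0033, 0, 0, -0.74], [-0.0277, -0.0342, 0.0033, 0, 0, -0.74], [-0.027, -0.0345, 0.0033, 0, 0, -0.74], [-0.0268, -0.0348, 0.0033, 0, 0, -0.74], [-0.026, -0.035, 0.0033, 0, 0, -0.74], [-0.025, -0.035, 0.0033, 0, 0, -0.7], [0, 0, 0, 0, 0, 0], [0, 0, 0, 0, 0, 0]],
  ],
)

```text
t: 6.05
tcp_pos: [0.5983, -0.0633, 0.1996]
tool_rot: [0.022, 1.0, 0.0, -0.001]
force: [-0.5, 0.3, 0.2]
finger_gap: 1.002
```

```bash
python3 - <<'E'
from plan import *
st(); p,M=cur()
rows([.6015,-.0658,.095],down(87.6),6)
p=shot('side');cv2.imwrite('pics/s1.png',cv2.resize(p['img'][180:360,220:420,::-1],None,fx=4,fy=3.3))
E
```

```text
t 6.05 tcp [ 0.5983 -0.0633  0.1996] z [-0.001  0.001 -1.   ] yaw_y 87.54 F [-0.5  0.3  0.2] gap 1.002 q [-0.291  0.565  1.547  0.     1.031 -1.819]
[[[-0.0006, -0.0004, 0.0174, 0.01, -0.01, -0.01], [-0.0005, -0.0004, 0.0175, 0.01, -0.01, -0.01], [-0.0006, -0.0004, 0.0174, 0.01, -0.01, -0.01], [-0.0006, -0.0004, 0.0175, 0.01, -0.01, -0.01], [-0.0005, -0.0004, 0.0174, 0.01, -0.01, -0.01], [-0.0006, -0.0004, 0.0174, 0.01, -0.01, -0.01]]]
```

View pics/s1.png

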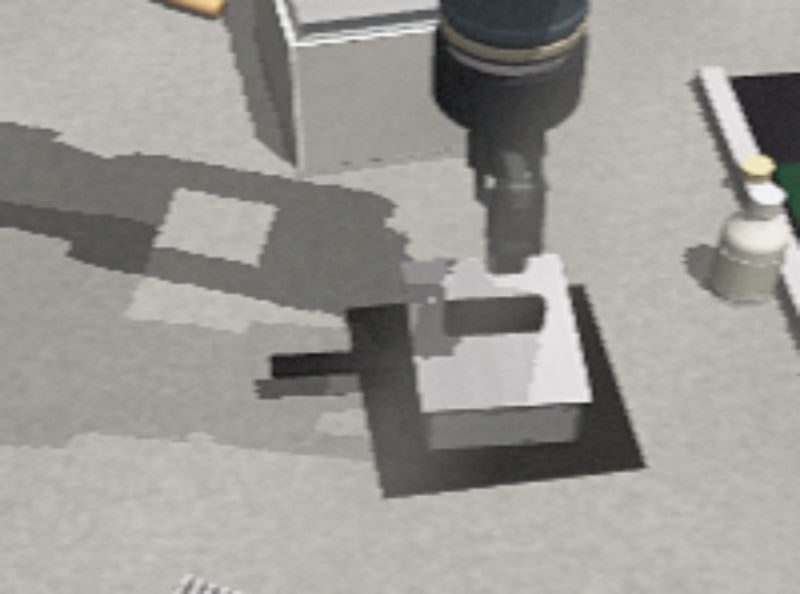

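Emit:
play_rows(
  steps=[
    [[-0.0006, -0.0004, 0.0175, 0, 0, 0], [-0.0006, -0.0004, 0.0175, 0, 0, 0], [-0.0006, -0.0004, 0.0175, 0, 0, 0], [-0.0006, -0.0004, 0.0175, 0, 0, 0], [-0.0005, -0.0004, 0.0175, 0, 0, 0], [-0.0005, -0.0004, 0.0165, 0, 0, 0], [0, 0, 0, 0, 0, 0]],
  ],
  fingers=0.4,
)

```text
t: 6.98
tcp_pos: [0.6014, -0.066, 0.0941]
tool_rot: [0.021, 1.0, 0.0, -0.002]
force: [-0.7, -0.8, -0.1]
finger_gap: 0.399
```

Emit:
play_rows(
  steps=[
    [[0, 0, 0, 0, 0, 0], [0, 0, 0, 0, 0, 0], [0, 0, 0, 0, 0, 0], [0, 0, 0, 0, 0, 0], [0, 0, 0, 0, 0, 0], [0, 0, 0, 0, 0, 0]],
  ],
  fingers=0,
  squeeze=50,
)

```text
t: 7.72
tcp_pos: [0.6026, -0.0663, 0.0964]
tool_rot: [0.021, 1.0, -0.0, 0.0]
force: [-1.5, -0.6, 5.1]
finger_gap: 0.152
```

Emit:
play_rows(
  steps=[
    [[0, 0, -0.006, 0, 0, 0], [0, 0, -0.012, 0, 0, 0], [0, 0, -0.02, 0, 0, 0], [0, 0, -0.03, 0, 0, 0], [0, 0, -0.03, 0, 0, 0], [0, 0, 0, 0, 0, 0], [0, 0, 0, 0, 0, 0]],
  ],
)

```text
t: 8.6
tcp_pos: [0.6017, -0.0661, 0.1934]
tool_rot: [0.021, 1.0, 0.0, -0.001]
force: [-0.5, 0.1, -0.8]
finger_gap: 0.154
```

```bash
python3 - <<'E'
from plan import *
st(); p,M=cur()
rows([.62,-.25,.12],down(87.6),6)
p=shot('side');cv2.imwrite('pics/s2.png',cv2.resize(p['img'][180:360,220:420,::-1],None,fx=4,fy=3.3))
E
```

```text
t 8.6 tcp [ 0.6017 -0.0661  0.1934] z [-0.001  0.    -1.   ] yaw_y 87.56 F [-0.5  0.1 -0.8] gap 0.154 q [-0.294  0.577  1.543 -0.     1.023 -1.822]
[[[-0.0044, -0.0305, 0.0122, 0, -0.01, -0.01], [-0.0043, -0.0305, 0.0122, 0, -0.01, -0.01], [-0.0044, -0.0305, 0.0122, 0, -0.01, -0.01], [-0.0044, -0.0305, 0.0123, 0, -0.01, -0.01], [-0.0043, -0.0305, 0.0122, 0, -0.01, -0.01], [-0.0043, -0.0305, 0.0122, 0, -0.01, -0.01]]]
```

View pics/s2.png

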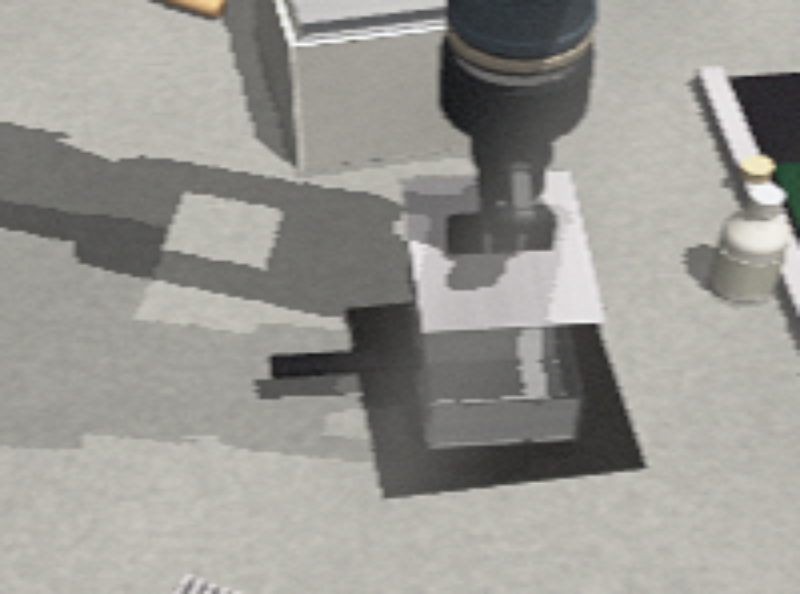

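Emit:
play_rows(
  steps=[
    [[-0.0044, -0.0305, 0, 0, 0, 0], [-0.0044, -0.0305, 0, 0, 0, 0], [-0.0044, -0.0305, 0.012, 0, 0, 0], [-0.0044, -0.0305, 0.02, 0, 0, 0], [-0.0044, -0.0305, 0.02, 0, 0, 0], [-0.0044, -0.0305, 0.021, 0, 0, 0], [0, 0, 0.03, 0, 0, 0], [0, 0, 0.03, 0, 0, 0], [0, 0, 0, 0, 0, 0], [0, 0, 0, 0, 0, 0]],
  ],
)

```text
t: 9.9
tcp_pos: [0.6211, -0.2501, 0.0608]
tool_rot: [0.021, 1.0, 0.0, -0.0]
force: [0.5, 0.2, -0.4]
finger_gap: 0.149
```

Emit:
play_rows(
  steps=[
    [[0, 0, 0.006, 0, 0, 0], [0, 0, 0.006, 0, 0, 0], [0, 0, 0.003, 0, 0, 0], [0, 0, 0, 0, 0, 0], [0, 0, 0, 0, 0, 0]],
  ],
)

```text
t: 10.52
tcp_pos: [0.6211, -0.2502, 0.0461]
tool_rot: [0.021, 1.0, -0.0, 0.0]
force: [0.8, -0.4, -1.2]
finger_gap: 0.148
```

Emit:
play_rows(
  steps=[
    [[0, 0, 0.0015, 0, 0, 0], [0, 0, 0.0015, 0, 0, 0], [0, 0, 0, 0, 0, 0], [0, 0, 0, 0, 0, 0]],
  ],
)

```text
t: 11.02
tcp_pos: [0.6211, -0.2503, 0.0434]
tool_rot: [0.021, 1.0, -0.0, 0.0]
force: [-0.9, -0.2, 3.4]
finger_gap: 0.15
```

Emit:
play_rows(
  steps=[
    [[0, 0, 0, 0, 0, 0], [0, 0, 0, 0, 0, 0], [0, 0, 0, 0, 0, 0], [0, 0, -0.01, 0, 0, 0], [0, 0, -0.03, 0, 0, 0], [0, 0, -0.04, 0, 0, 0], [0, 0, -0.04, 0, 0, 0], [0, 0, 0, 0, 0, 0]],
  ],
  fingers=0.45,
)

```text
t: 12.02
tcp_pos: [0.6234, -0.2516, 0.1679]
tool_rot: [0.021, 1.0, -0.002, 0.004]
force: [0.5, -0.3, 0.3]
finger_gap: 0.45
```

```bash
python3 - <<'E'
from plan import *
st(); p,M=cur()
rows([.4632,-.3439,.10],down(104.1),6)
p=shot('side','s3')
t=shot('top','t3')
cv2.imwrite('pics/t3z.png',cv2.resize(t['img'][190:320,300:500,::-1],None,fx=4,fy=4,interpolation=cv2.INTER_CUBIC))
for q in (t,p): print([(r['rect'],round(r['score'],2)) for r in manip.regions_of('sink',q)])
E
```

```text
t 12.03 tcp [ 0.6234 -0.2516  0.1679] z [ 0.008 -0.005 -1.   ] yaw_y 87.57 F [ 0.5 -0.3  0.3] gap 0.45 q [-0.549  0.687  1.389  0.     1.056 -2.078]
[[[0.0261, -0.0165, 0.0112, -0.06, 0.07, -2.75], [0.0269, -0.0151, 0.0112, -0.06, 0.07, -2.75], [0.0275, -0.0139, 0.0112, -0.06, 0.07, -2.75], [0.0282, -0.0126, 0.0112, -0.06, 0.07, -2.75], [0.0287, -0.0112, 0.0113, -0.06, 0.07, -2.75], [0.0293, -0.0099, 0.0112, -0.06, 0.07, -2.75]]]
[([439.1, 268.2, 448.2, 284.8], 0.54)]
[([260.1, 353.9, 290.7, 377.5], 0.72), ([278.9, 399.9, 313.8, 423.1], 0.56)]
```

View pics/s3.png

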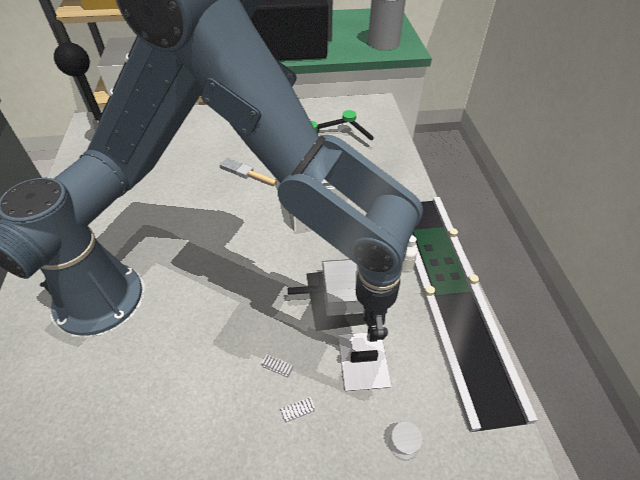

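View pics/t3z.png

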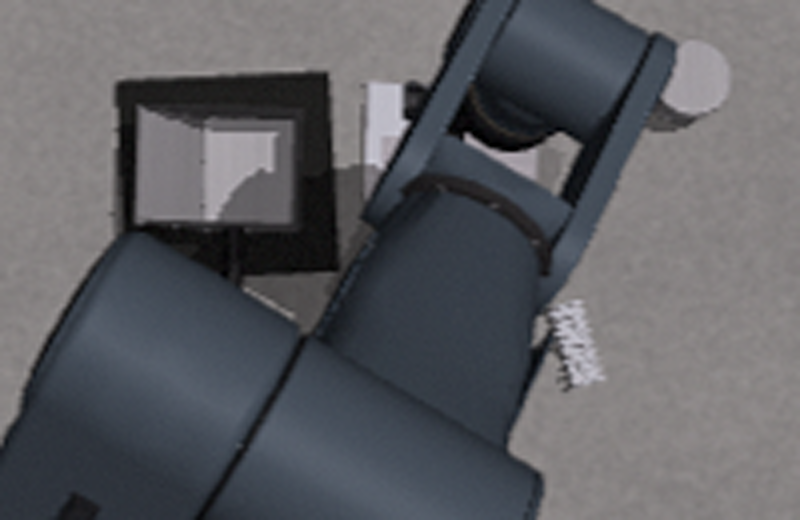

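Emit:
play_rows(
  steps=[
    [[0.026, -0.0165, 0.01, 0, 0, -2.75], [0.027, -0.015, 0.01, 0, 0, -2.75], [0.0275, -0.014, 0.01, 0, 0, -2.75], [0.028, -0.0125, 0.01, 0, 0, -2.75], [0.0287, -0.011, 0.01, 0, 0, -2.75], [0.029, -0.01, 0.01, 0, 0, -2.75], [0, 0, 0, 0, 0, 0], [0, 0, 0, 0, 0, 0]],
  ],
  fingers=0.6,
)

```text
t: 13.22
tcp_pos: [0.461, -0.3418, 0.1023]
tool_rot: [-0.122, 0.993, 0.001, -0.0]
force: [-0.1, -0.2, 0.4]
finger_gap: 0.601
```

```bash
python3 - <<'E'
from plan import *
st(); p,M=cur()
rows([.4632,-.3439,.029],down(104.1),5)
p=shot('side');cv2.imwrite('pics/s4.png',cv2.resize(p['img'][300:460,220:420,::-1],None,fx=4,fy=3.3))
E
```

```text
t 13.22 tcp [ 0.461  -0.3418  0.1023] z [-0.     0.001 -1.   ] yaw_y 104.02 F [-0.1 -0.2  0.4] gap 0.601 q [-0.833  0.677  1.683  0.     0.782 -2.649]
[[[-0.0003, -0.0005, 0.0147, 0.01, 0, -0.02], [-0.0003, -0.0006, 0.0146, 0.01, 0, -0.02], [-0.0004, -0.0005, 0.0147, 0.01, 0, -0.02], [-0.0003, -0.0005, 0.0146, 0.01, 0, -0.02], [-0.0003, -0.0005, 0.0147, 0.01, 0, -0.02]]]
```

View pics/s4.png

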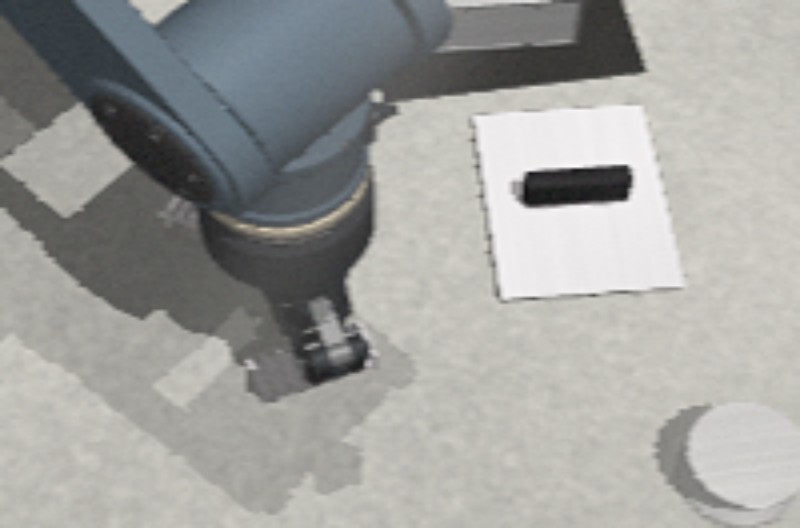

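Emit:
play_rows(
  steps=[
    [[-0.0003, -0.0005, 0.0145, 0, 0, 0], [-0.0003, -0.0005, 0.0145, 0, 0, 0], [-0.0003, -0.0005, 0.0145, 0, 0, 0], [-0.0003, -0.0005, 0.0145, 0, 0, 0], [-0.0003, -0.0005, 0.014, 0, 0, 0], [0, 0, 0, 0, 0, 0]],
  ],
)

```text
t: 14.02
tcp_pos: [0.4623, -0.3436, 0.0294]
tool_rot: [-0.122, 0.992, 0.001, -0.001]
force: [0.8, 0.4, 1.1]
finger_gap: 0.598
```

Emit:
play_rows(
  steps=[
    [[0, 0, 0, 0, 0, 0], [0, 0, 0, 0, 0, 0], [0, 0, 0, 0, 0, 0], [0, 0, 0, 0, 0, 0], [0, 0, 0, 0, 0, 0], [0, 0, 0, 0, 0, 0]],
  ],
  fingers=0,
  squeeze=40,
)

```text
t: 14.78
tcp_pos: [0.4632, -0.3445, 0.0315]
tool_rot: [-0.122, 0.992, -0.0, 0.0]
force: [0.0, 0.2, 6.6]
finger_gap: 0.268
```

Emit:
play_rows(
  steps=[
    [[0, 0, -0.01, 0, 0, 0], [0, 0, -0.02, 0, 0, 0], [0, 0, -0.03, 0, 0, 0], [0, 0, -0.03, 0, 0, 0], [0, 0, -0.03, 0, 0, 0], [0, 0, 0, 0, 0, 0], [0, 0, 0, 0, 0, 0]],
  ],
)

```text
t: 15.65
tcp_pos: [0.4624, -0.3436, 0.1503]
tool_rot: [-0.122, 0.992, 0.001, -0.0]
force: [-0.1, -0.3, -0.8]
finger_gap: 0.266
```

```bash
python3 - <<'E'
from plan import *
st()
c=np.radians(-2.6);b=np.array([.6014,-.0792]);l=np.array([0,.008])
P=b+np.array([np.cos(c)*l[0]-np.sin(c)*l[1],np.sin(c)*l[0]+np.cos(c)*l[1]]);print(P)
rows([*P,.15],down(87.4),9)
p=shot('side');cv2.imwrite('pics/s5.png',cv2.resize(p['img'][260:420,220:420,::-1],None,fx=4,fy=3.3))
E
```

```text
t 15.65 tcp [ 0.4624 -0.3436  0.1503] z [-0.001  0.001 -1.   ] yaw_y 104.07 F [-0.1 -0.3 -0.8] gap 0.266 q [-0.833  0.605  1.65  -0.     0.888 -2.649]
[ 0.6018 -0.0712]
[[[-0.0224, 0.0256, 0.0001, 0.01, -0.01, 1.85], [-0.0215, 0.0263, 0, 0.01, -0.01, 1.85], [-0.0207, 0.027, 0.0001, 0.01, -0.01, 1.85], [-0.0198, 0.0276, 0, 0.01, -0.01, 1.85], [-0.0189, 0.0283, 0.0001, 0.01, -0.01, 1.85], [-0.018, 0.0288, 0, 0.01, -0.01, 1.85], [-0.017, 0.0294, 0, 0.01, -0.01, 1.85], [-0.0161, 0.03, 0.0001, 0.01, -0.01, 1.85], [-0.0151, 0.0304, 0, 0.01, -0.01, 1.85]]]
```

View pics/s5.png

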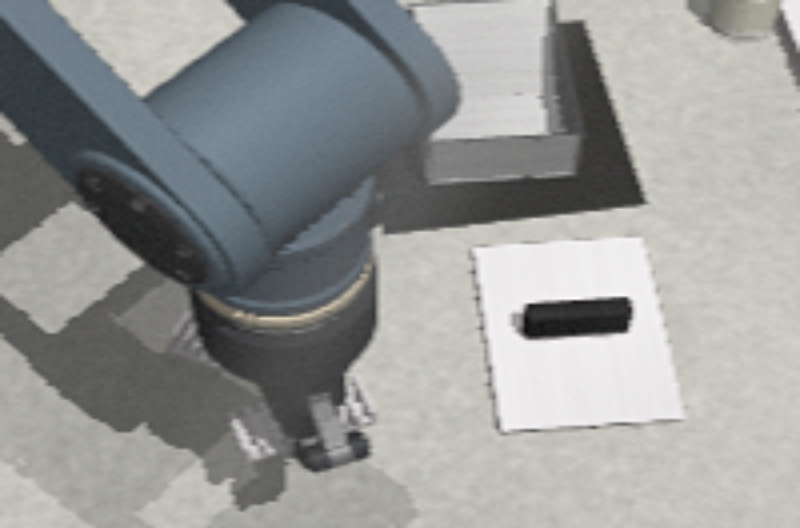

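```bash
python3 - <<'E'
from plan import *
rows([.6009,-.0912,.12],down(87.4),8)
E
```

```text
[[[-0.0245, 0.0264, 0.0038, 0.01, -0.01, 2.08], [-0.0235, 0.0272, 0.0037, 0.01, -0.01, 2.08], [-0.0225, 0.028, 0.0038, 0.01, -0.01, 2.08], [-0.0215, 0.0289, 0.0037, 0.01, -0.01, 2.08], [-0.0204, 0.0296, 0.0038, 0.01, -0.01, 2.08], [-0.0193, 0.0304, 0.0037, 0.01, -0.01, 2.08], [-0.0182, 0.031, 0.0038, 0.01, -0.01, 2.08], [-0.0171, 0.0317, 0.0037, 0.01, -0.01, 2.08]]]
```

Emit:
play_rows(
  steps=[
    [[-0.0245, 0.0264, 0.0037, 0, 0, 2.1], [-0.0235, 0.0272, 0.0037, 0, 0, 2.1], [-0.0225, 0.028, 0.0037, 0, 0, 2.1], [-0.0215, 0.0289, 0.0037, 0, 0, 2.1], [-0.0204, 0.0296, 0.0037, 0, 0, 2.1], [-0.0193, 0.0304, 0.0037, 0, 0, 2.1], [-0.0182, 0.031, 0.0037, 0, 0, 2.0], [-0.0171, 0.0317, 0.0037, 0, 0, 2.0], [0, 0, 0, 0, 0, 0], [0, 0, 0, 0, 0, 0]],
  ],
)

```text
t: 16.95
tcp_pos: [0.601, -0.0921, 0.1201]
tool_rot: [0.022, 1.0, 0.0, -0.001]
force: [0.3, 0.0, 0.4]
finger_gap: 0.27
```

```bash
python3 - <<'E'
from plan import *
st()
rows([.6009,-.0912,.045],down(87.4),5)
p=shot('side');cv2.imwrite('pics/s6.png',cv2.resize(p['img'][220:380,240:440,::-1],None,fx=4,fy=3.3))
E
```

```text
t 16.95 tcp [ 0.601  -0.0921  0.1201] z [-0.002  0.    -1.   ] yaw_y 87.51 F [0.3 0.  0.4] gap 0.27 q [-0.335  0.683  1.584 -0.001  0.878 -1.862]
[[[0, 0.0002, 0.015, 0, -0.03, 0.02], [0, 0.0001, 0.0151, 0, -0.03, 0.02], [0, 0.0002, 0.015, 0, -0.03, 0.02], [0, 0.0002, 0.015, 0, -0.03, 0.02], [0.0001, 0.0002, 0.015, 0, -0.03, 0.02]]]
```

View pics/s6.png

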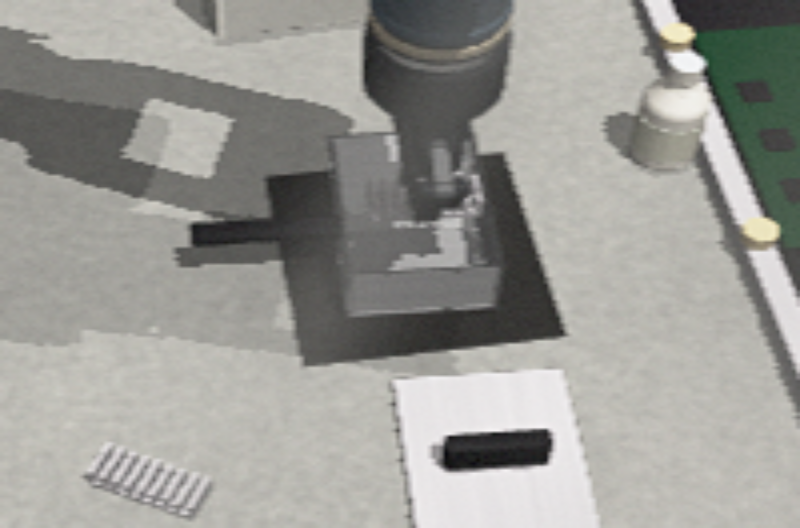

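Emit:
play_rows(
  steps=[
    [[0, 0.0002, 0.015, 0, 0, 0], [0, 0.0002, 0.015, 0, 0, 0], [0, 0.0002, 0.015, 0, 0, 0], [0, 0.0002, 0.015, 0, 0, 0], [0, 0, 0.01, 0, 0, 0], [0, 0, 0.003, 0, 0, 0], [0, 0, 0, 0, 0, 0], [0, 0, 0, 0, 0, 0]],
  ],
)

```text
t: 18.0
tcp_pos: [0.6024, -0.0914, 0.0489]
tool_rot: [0.022, 1.0, -0.0, 0.001]
force: [0.2, 0.1, -0.6]
finger_gap: 0.265
```

Emit:
play_rows(
  steps=[
    [[0, 0, 0, 0, 0, 0], [0, 0, 0, 0, 0, 0], [0, 0, -0.005, 0, 0, 0], [0, 0, -0.015, 0, 0, 0], [0, 0, -0.03, 0, 0, 0], [0, 0, -0.03, 0, 0, 0], [0, 0, -0.03, 0, 0, 0], [0, 0, 0, 0, 0, 0]],
  ],
  fingers=0.4,
)

```text
t: 19.0
tcp_pos: [0.6039, -0.0919, 0.1619]
tool_rot: [0.022, 1.0, -0.001, 0.003]
force: [0.2, -0.3, -0.3]
finger_gap: 0.4
```

```bash
python3 - <<'E'
from plan import *
st()
rows([.4285,-.2419,.12],down(59),8)
p=shot('side');cv2.imwrite('pics/s7.png',cv2.resize(p['img'][220:380,240:440,::-1],None,fx=4,fy=3.3))
E
```

```text
t 19.0 tcp [ 0.6039 -0.0919  0.1619] z [ 0.007 -0.002 -1.   ] yaw_y 87.47 F [ 0.2 -0.3 -0.3] gap 0.4 q [-0.334  0.623  1.558 -0.     0.953 -1.86 ]
[[[0.0211, -0.0197, 0.0051, 0, 0.05, 3.56], [0.0198, -0.0209, 0.0052, 0, 0.05, 3.56], [0.0185, -0.0222, 0.0052, 0, 0.05, 3.56], [0.0171, -0.0233, 0.0051, 0, 0.05, 3.56], [0.0156, -0.0242, 0.0052, 0, 0.05, 3.56], [0.0141, -0.0252, 0.0052, 0, 0.05, 3.56], [0.0124, -0.0261, 0.0053, 0, 0.05, 3.56], [0.0109, -0.0267, 0.0052, 0, 0.05, 3.56]]]
```

View pics/s7.png

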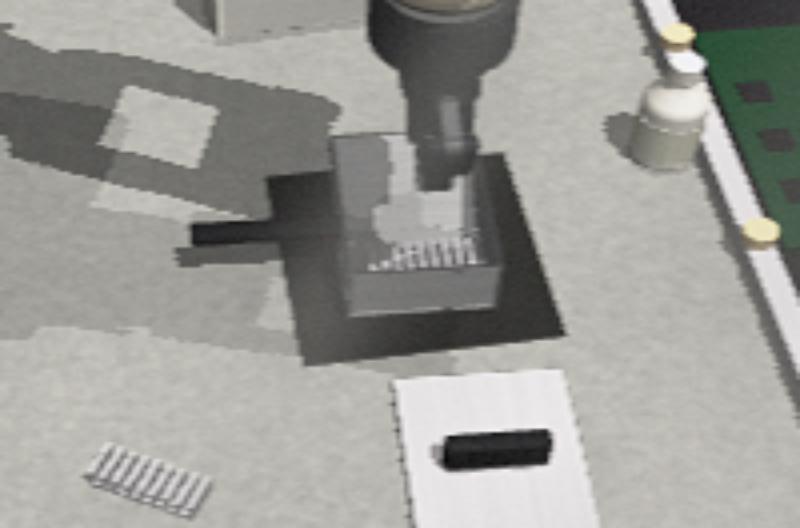

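Sink B is in the cup; A is still in place. Going to A.

Emit:
play_rows(
  steps=[
    [[0.021, -0.0197, 0.005, 0, 0, 3.56], [0.0198, -0.021, 0.005, 0, 0, 3.56], [0.0185, -0.022, 0.005, 0, 0, 3.56], [0.017, -0.0233, 0.005, 0, 0, 3.56], [0.0156, -0.0242, 0.005, 0, 0, 3.56], [0.014, -0.0252, 0.005, 0, 0, 3.56], [0.0124, -0.026, 0.005, 0, 0, 3.56], [0.011, -0.0265, 0.005, 0, 0, 3.56], [0, 0, 0, 0, 0, 0], [0, 0, 0, 0, 0, 0]],
  ],
  fingers=0.6,
)

```text
t: 20.3
tcp_pos: [0.4267, -0.2405, 0.1179]
tool_rot: [0.267, 0.964, 0.0, -0.0]
force: [0.1, 0.2, -0.0]
finger_gap: 0.596
```

```bash
python3 - <<'E'
from plan import *
st()
rows([.4285,-.2419,.030],down(59),6)
p=shot('side');cv2.imwrite('pics/s8.png',cv2.resize(p['img'][260:420,200:400,::-1],None,fx=4,fy=3.3))
E
```

```text
t 20.3 tcp [ 0.4267 -0.2405  0.1179] z [-0.001  0.001 -1.   ] yaw_y 58.99 F [ 0.1  0.2 -0. ] gap 0.596 q [-0.742  0.578  1.888  0.     0.677 -1.772]
[[[-0.0004, -0.0001, 0.0146, 0, -0.01, 0], [-0.0004, 0, 0.0147, 0, -0.01, 0], [-0.0004, -0.0001, 0.0146, 0, -0.01, 0], [-0.0003, 0, 0.0147, 0, -0.01, 0], [-0.0004, -0.0001, 0.0146, 0, -0.01, 0], [-0.0004, 0, 0.0147, 0, -0.01, 0]]]
```

View pics/s8.png

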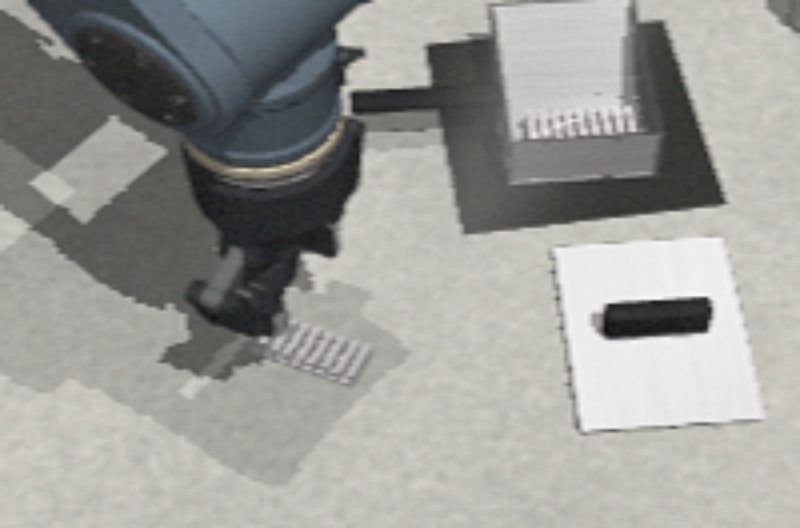

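Emit:
play_rows(
  steps=[
    [[-0.0004, 0, 0.0145, 0, 0, 0], [-0.0004, 0, 0.0145, 0, 0, 0], [-0.0004, 0, 0.0145, 0, 0, 0], [-0.0004, 0, 0.0145, 0, 0, 0], [-0.0004, 0, 0.0145, 0, 0, 0], [-0.0004, 0, 0.0145, 0, 0, 0], [0, 0, 0, 0, 0, 0]],
  ],
)

```text
t: 21.22
tcp_pos: [0.4283, -0.2417, 0.0301]
tool_rot: [0.267, 0.964, 0.001, -0.001]
force: [-1.0, -0.0, -0.1]
finger_gap: 0.597
```

Emit:
play_rows(
  steps=[
    [[0, 0, 0, 0, 0, 0], [0, 0, 0, 0, 0, 0], [0, 0, 0, 0, 0, 0], [0, 0, 0, 0, 0, 0], [0, 0, 0, 0, 0, 0], [0, 0, 0, 0, 0, 0]],
  ],
  fingers=0,
  squeeze=40,
)

```text
t: 21.98
tcp_pos: [0.4291, -0.2423, 0.0318]
tool_rot: [0.267, 0.964, -0.0, 0.001]
force: [-0.7, 0.1, 6.1]
finger_gap: 0.269
```

Emit:
play_rows(
  steps=[
    [[0, 0, -0.01, 0, 0, 0], [0, 0, -0.02, 0, 0, 0], [0, 0, -0.03, 0, 0, 0], [0, 0, -0.03, 0, 0, 0], [0, 0, -0.03, 0, 0, 0], [0, 0, 0, 0, 0, 0], [0, 0, 0, 0, 0, 0]],
  ],
)

```text
t: 22.85
tcp_pos: [0.4283, -0.2417, 0.151]
tool_rot: [0.267, 0.964, 0.0, -0.0]
force: [-0.5, 0.8, -0.6]
finger_gap: 0.266
```

```bash
python3 - <<'E'
from plan import *
st()
c=np.radians(-2.6);b=np.array([.6014,-.0792]);l=np.array([0,.02])
P=b+np.array([np.cos(c)*l[0]-np.sin(c)*l[1],np.sin(c)*l[0]+np.cos(c)*l[1]]);print(P)
rows([*P,.125],down(87.4),9)
p=shot('side');cv2.imwrite('pics/s9.png',cv2.resize(p['img'][260:420,200:400,::-1],None,fx=4,fy=3.3))
E
```

```text
t 22.85 tcp [ 0.4283 -0.2417  0.151 ] z [-0.001  0.001 -1.   ] yaw_y 58.99 F [-0.5  0.8 -0.6] gap 0.266 q [-0.741  0.519  1.861 -0.     0.763 -1.771]
[ 0.6023 -0.0592]
[[[-0.0061, 0.0273, 0.0029, 0, -0.01, -3.16], [-0.0076, 0.027, 0.0029, 0, -0.01, -3.16], [-0.0091, 0.0265, 0.0029, 0, -0.01, -3.16], [-0.0106, 0.0259, 0.0029, 0, -0.01, -3.16], [-0.0119, 0.0254, 0.0029, 0, -0.01, -3.16], [-0.0134, 0.0246, 0.0029, 0, -0.01, -3.16], [-0.0146, 0.0239, 0.0029, 0, -0.01, -3.16], [-0.016, 0.023, 0.0029, 0, -0.01, -3.16], [-0.0172, 0.0221, 0.0029, 0, -0.01, -3.16]]]
```

View pics/s9.png

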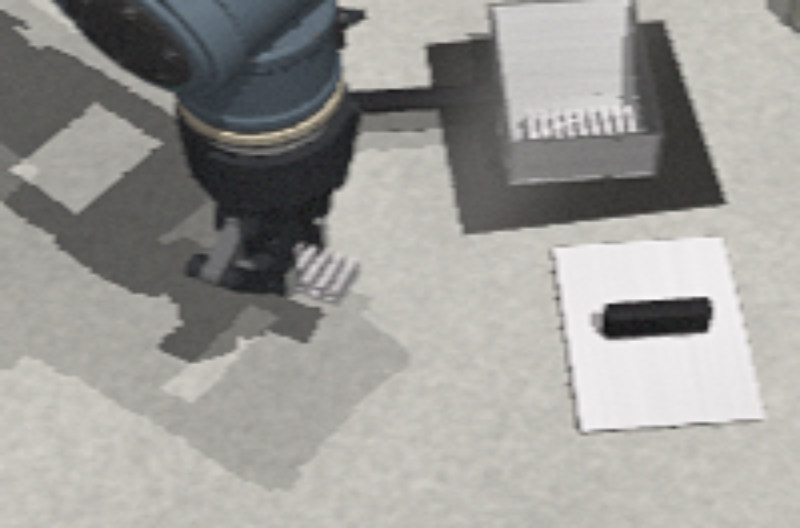

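Emit:
play_rows(
  steps=[
    [[-0.006, 0.0273, 0.003, 0, 0, -3.16], [-0.0076, 0.027, 0.003, 0, 0, -3.16], [-0.009, 0.0265, 0.003, 0, 0, -3.16], [-0.0106, 0.026, 0.003, 0, 0, -3.16], [-0.012, 0.0254, 0.003, 0, 0, -3.16], [-0.0134, 0.0246, 0.003, 0, 0, -3.16], [-0.0146, 0.024, 0.003, 0, 0, -3.16], [-0.016, 0.023, 0.003, 0, 0, -3.16], [-0.0172, 0.022, 0.003, 0, 0, -3.16], [0, 0, 0, 0, 0, 0]],
  ],
)

```text
t: 24.15
tcp_pos: [0.6028, -0.0579, 0.1224]
tool_rot: [0.021, 1.0, 0.0, -0.001]
force: [0.2, -0.7, -0.6]
finger_gap: 0.268
```

Emit:
play_rows(
  steps=[
    [[0, 0, 0, 0, 0, 0], [0, 0, 0.015, 0, 0, 0], [0, 0, 0.015, 0, 0, 0], [0, 0, 0.014, 0, 0, 0], [0, 0, 0.012, 0, 0, 0], [0, 0, 0, 0, 0, 0], [0, 0, 0, 0, 0, 0]],
  ],
)

```text
t: 25.02
tcp_pos: [0.603, -0.0595, 0.0684]
tool_rot: [0.022, 1.0, -0.0, 0.0]
force: [-0.1, -0.1, 0.5]
finger_gap: 0.265
```

Emit:
play_rows(
  steps=[
    [[0, 0, 0, 0, 0, 0], [0, 0, 0, 0, 0, 0], [0, 0, 0, 0, 0, 0], [0, 0, -0.01, 0, 0, 0], [0, 0, -0.03, 0, 0, 0], [0, 0, -0.04, 0, 0, 0], [0, 0, -0.05, 0, 0, 0], [0, 0, 0, 0, 0, 0]],
  ],
  fingers=0.4,
)

```text
t: 26.02
tcp_pos: [0.6057, -0.0602, 0.2037]
tool_rot: [0.022, 1.0, -0.001, 0.005]
force: [0.3, -0.3, -0.2]
finger_gap: 0.4
```

```bash
python3 - <<'E'
from plan import *
st()
p=shot('side');cv2.imwrite('pics/s10.png',cv2.resize(p['img'][220:380,240:440,::-1],None,fx=4,fy=3.3))
E
```

```text
t 26.02 tcp [ 0.6057 -0.0602  0.2037] z [ 0.011 -0.003 -1.   ] yaw_y 87.43 F [ 0.3 -0.3 -0.2] gap 0.4 q [-0.282  0.564  1.534  0.     1.032 -1.808]
```

View pics/s10.png

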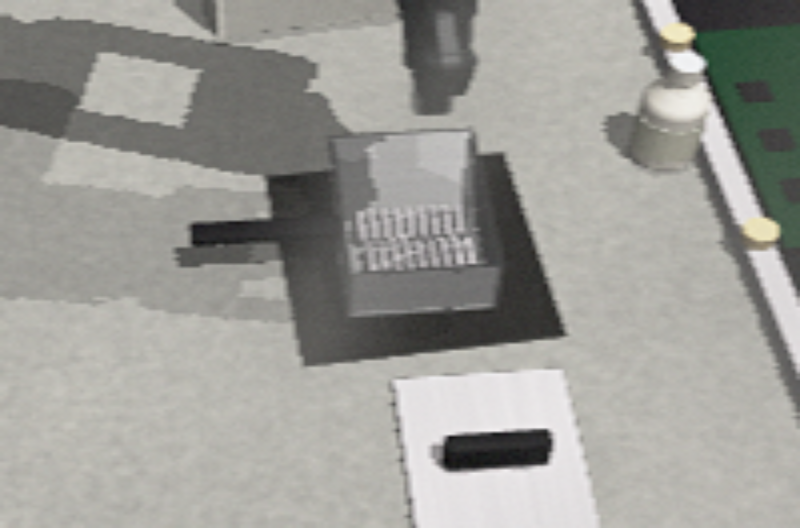

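```bash
cat > cup.py <<'E'
from plan import *
CB=np.array([.6014,-.0792,.003]);YAW=np.radians(-2.6)
def Rz(a): return R.from_euler('z',a).as_matrix()
def grip_pose(cb,yaw,theta=0,back=0.0,lean0=45):
    # cup frame base cb, yaw, pour angle theta deg -> tcp pose
    C=Rz(yaw)@R.from_euler('x',-theta,degrees=True).as_matrix()
    a=np.radians(lean0)
    d=C@np.array([0,np.sin(a),-np.cos(a)]);x=C@np.array([-1.,0,0])
    g=np.array(cb)+C@np.array([-.09,0,.045])
    return g-(.006+back)*d, lean(d,x)
E
python3 - <<'E'
from cup import *
P,M=grip_pose(CB,YAW,0,.12);print(P)
rows(P,M,9)
P,M=grip_pose(CB,YAW,0,0);print(P)
t=shot('top','t4')
E
```

```text
[ 0.5075 -0.1641  0.1371]
[[[0.0102, -0.0121, 0.0071, -5.01, 0.03, 0.02], [0.0103, -0.0126, 0.006, -5.01, 0.03, 0.02], [0.0102, -0.0131, 0.0049, -5.01, 0.03, 0.02], [0.0102, -0.0135, 0.0037, -5.01, 0.03, 0.02], [0.0102, -0.0138, 0.0025, -5.01, 0.03, 0.02], [0.0102, -0.0139, 0.0014, -5.01, 0.03, 0.02], [0.0102, -0.014, 0.0001, -5.01, 0.03, 0.02], [0.0102, -0.014, -0.0011, -5.01, 0.03, 0.02], [0.0101, -0.0138, -0.0023, -5.01, 0.03, 0.02]]]
[ 0.5113 -0.0794  0.0522]
```

View pics/t4.png

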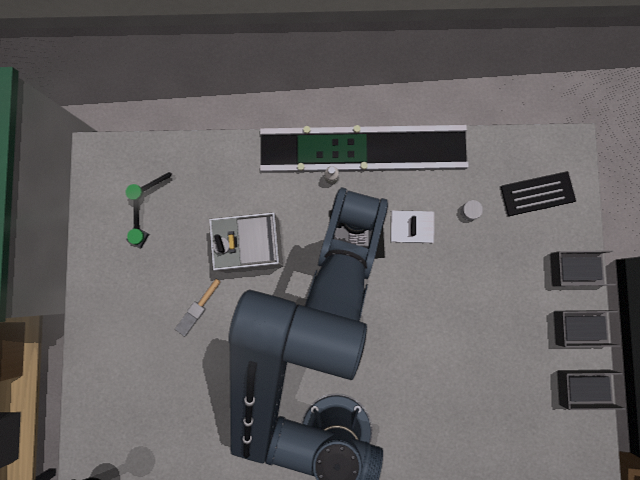

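Emit:
play_rows(
  steps=[
    [[0.0102, -0.012, 0.007, -5, 0, 0], [0.0102, -0.0126, 0.006, -5, 0, 0], [0.0102, -0.013, 0.005, -5, 0, 0], [0.0102, -0.0135, 0.0037, -5, 0, 0], [0.0102, -0.0138, 0.0025, -5, 0, 0], [0.0102, -0.014, 0.0014, -5, 0, 0], [0.0102, -0.014, 0, -5, 0, 0], [0.0102, -0.014, -0.001, -5, 0, 0], [0.0102, -0.0138, -0.0023, -5, 0, 0], [0, 0, 0, 0, 0, 0]],
  ],
  fingers=0.45,
)

```text
t: 27.38
tcp_pos: [0.5048, -0.1645, 0.132]
tool_rot: [0.023, 0.923, 0.384, 0.007]
force: [-0.4, 0.8, -0.3]
finger_gap: 0.453
```

```bash
python3 - <<'E'
from cup import *
st()
P,M=grip_pose(CB,YAW,0,.0);print(P,M[:,2])
rows(P,M,8)
p=shot('side');cv2.imwrite('pics/s11.png',cv2.resize(p['img'][220:380,240:440,::-1],None,fx=4,fy=3.3))
E
```

```text
t 27.38 tcp [ 0.5048 -0.1645  0.132 ] z [ 0.031  0.708 -0.705] yaw_y 86.97 F [-0.4  0.8 -0.3] gap 0.453 q [-0.806  0.79   1.602  0.549  1.387 -2.61 ]
[ 0.5113 -0.0794  0.0522] [ 0.0321  0.7064 -0.7071]
[[[-0.0003, 0.0005, 0.0146, 0.02, -0.01, -0.04], [-0.0004, 0.0004, 0.0146, 0.02, -0.01, -0.04], [-0.0003, 0.0005, 0.0146, 0.02, -0.01, -0.04], [-0.0004, 0.0004, 0.0146, 0.02, -0.01, -0.04], [-0.0003, 0.0005, 0.0146, 0.02, -0.01, -0.04], [-0.0003, 0.0005, 0.0146, 0.02, -0.01, -0.04], [-0.0004, 0.0005, 0.0146, 0.02, -0.01, -0.04], [-0.0003, 0.0005, 0.0145, 0.02, -0.01, -0.04]]]
```

View pics/s11.png

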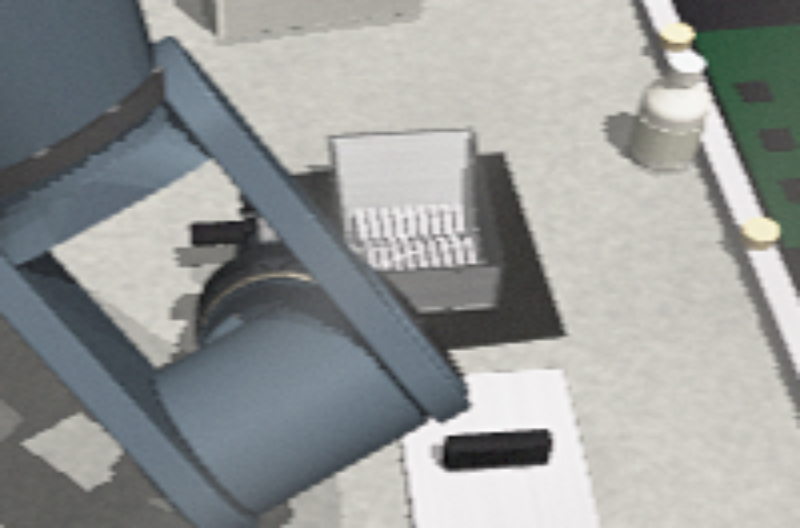

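```bash
cat > kin.py <<'E'
from cup import *
from scipy.optimize import least_squares
Q=np.array([[1.1214,.528,1.4334,0,1.1812,-.1785],[.271,.365,1.844,0,.931,-1.155],[-.291,.565,1.547,0,1.031,-1.819],[-.549,.687,1.389,0,1.056,-2.078],[-.833,.677,1.683,0,.782,-2.649],[-.334,.623,1.558,0,.953,-1.86],[-.742,.578,1.888,0,.677,-1.772],[-.741,.519,1.861,0,.763,-1.771],[-.282,.564,1.534,0,1.032,-1.808],[-.806,.79,1.602,.549,1.387,-2.61]])
X=np.array([[.1671,.602,.256],[.4103,.2294,.2265],[.5983,-.0633,.1996],[.6234,-.2516,.1679],[.461,-.3418,.1023],[.6039,-.0919,.1619],[.4267,-.2405,.1179],[.4283,-.2417,.151],[.6057,-.0602,.2037],[.5048,-.1645,.132]])
E_=lambda ax,a:R.from_euler(ax,a).as_matrix()
def fkR(q,s=(1,1,1)):
    return E_('z',q[0])@E_('y',q[1]+q[2])@E_('z',s[0]*q[3])@E_('y',q[4])@E_('z',s[2]*q[5])
def fkp(q,w,s=(1,1,1)):
    a0,lat,h,L2,L3,Lt,eo=w
    r=np.array([a0+L2*np.sin(q[1])+L3*np.sin(q[1]+q[2])+eo*np.cos(q[1]+q[2]),lat,h+L2*np.cos(q[1])+L3*np.cos(q[1]+q[2])-eo*np.sin(q[1]+q[2])])
    return E_('z',q[0])@r+Lt*fkR(q,s)[:,2]
E
python3 - <<'E'
from kin import *
st();p,M=cur()
q=Q[-1]
for s4 in (1,-1):
  for s6 in (1,-1):
    Rr=fkR(q,(s4,1,s6)); print(s4,s6,Rr[:,2],(Rr.T@M).round(2).tolist())
for s4 in (1,-1):
  f=lambda w:np.concatenate([fkp(a,w,(s4,1,1))-b for a,b in zip(Q,X)])
  r=least_squares(f,[0,.1,.3,.4,.4,.2,0]);print(s4,r.x,np.abs(r.fun).max())
E
```

```text
t 27.43 tcp [ 0.5054 -0.1636  0.133 ] z [ 0.031  0.708 -0.706] yaw_y 87.13 F [-0.1 -0.   0.7] gap 0.45 q [-0.804  0.788  1.602  0.549  1.388 -2.61 ]
1 1 [ 0.0313  0.7083 -0.7052] [[0.0, -1.0, 0.0], [1.0, 0.0, 0.0], [-0.0, 0.0, 1.0]]
1 -1 [ 0.0313  0.7083 -0.7052] [[-0.87, -0.49, 0.0], [0.49, -0.87, 0.0], [-0.0, 0.0, 1.0]]
-1 1 [-0.709  -0.0021 -0.7052] [[-0.39, -0.85, -0.36], [0.59, 0.07, -0.8], [0.71, -0.53, 0.47]]
-1 -1 [-0.709  -0.0021 -0.7052] [[-0.71, -0.47, 0.53], [-0.05, -0.71, -0.7], [0.71, -0.53, 0.47]]
1 [-0.0002  0.111   0.2739  0.5879  0.3918  0.2716  0.1137] 0.000288265958495737
-1 [ 0.1695  0.1228  0.2653  0.317   0.408  -0.0418  0.1926] 0.1340470931187516
```

```bash
cat > ik.py <<'E'
from kin import *
W=np.array([-.0002,.111,.2739,.5879,.3918,.2716,.1137]);LO=np.array([-3.08,-.75,.22,-1.43,0,-2.85]);HI=np.array([3.08,2.2,2.44,4.57,2.65,2.85])
RZ90=R.from_euler('z',-90,degrees=True).as_matrix()
_p,_M=cur();_q=np.array(manip.sense()['q'])
OFF=fkR(_q).T@_M
def ik(p,M,q0):
    f=lambda q:np.concatenate([(fkp(q,W)-p)*10,R.from_matrix(fkR(q)@OFF@M.T).as_rotvec()])
    r=least_squares(f,np.clip(q0,LO+1e-3,HI-1e-3),bounds=(LO,HI));return r.x,np.abs(r.fun).max()
BIN=np.array([.5709,.2289]);BY=np.radians(4.9)
def pour_base(theta,corner_yz,bx=0.0):
    """cup base world so outer lip corner (y77,z55) at bin (bx,y,z)[mm]"""
    t=np.radians(theta);l=np.array([0,.077,.055])
    C=R.from_euler('x',-theta,degrees=True).as_matrix()
    b=np.array([bx/1e3,corner_yz[0]/1e3,corner_yz[1]/1e3])-C@l
    w=Rz(BY)@b;w[:2]+=BIN;return w
def corner(theta,s=62,c=9):
    w=np.radians(theta-45);return np.array([-60,146])+s*np.array([np.cos(w),-np.sin(w)])+c*np.array([np.sin(w),np.cos(w)])
def pour(theta,cz=None): 
    return grip_pose(pour_base(theta,corner(theta) if cz is None else cz),BY,theta)
E
python3 - <<'E'
from ik import *
q=np.array(manip.sense()['q']);print(OFF.round(3).tolist())
def show(n,PM):
    global q
    q,e=ik(PM[0],PM[1],q);print(n,PM[0].round(3),'q',q.round(2),'err',round(e,4))
show('grip',grip_pose(CB,YAW))
show('lift',grip_pose(CB+[0,0,.18],YAW))
for th in (0,20,45): show(('over',th),pour(th,(-5 if th==45 else -60,205)))
for th in (45,60,75,90,100,105): print(corner(th).round(1)); show(th,pour(th))
E
```

```text
[[-0.0, -1.0, -0.0], [1.0, 0.0, -0.0], [0.0, -0.0, 1.0]]
grip [ 0.511 -0.079  0.052] q [-0.69  0.9   1.71  0.66  1.17 -2.69] err 0.0
lift [ 0.511 -0.079  0.232] q [-0.69  0.6   1.66  0.61  1.45 -2.47] err 0.0
('over', 0) [0.493 0.08  0.199] q [-0.43  0.6   1.81  0.7   1.27 -2.49] err 0.0
('over', 20) [0.493 0.083 0.227] q [-0.28  0.45  1.79  0.45  1.12 -2.19] err 0.0
('over', 45) [0.487 0.155 0.258] q [ 0.09  0.37  1.71 -0.    1.06 -1.57] err 0.0
[  2. 155.]
45 [0.486 0.162 0.208] q [ 0.1   0.45  1.76 -0.    0.93 -1.55] err 0.0
[  2.2 138.6]
60 [0.485 0.178 0.206] q [ 0.27  0.49  1.71 -0.31  1.01 -1.21] err 0.0
[ -1.8 122.8]
75 [0.484 0.193 0.2  ] q [ 0.41  0.58  1.65 -0.54  1.16 -0.96] err 0.0
[ -9.8 108.5]
90 [0.483 0.206 0.19 ] q [ 0.52  0.7   1.58 -0.72  1.34 -0.78] err 0.0
[-17.1 100.4]
100 [0.482 0.213 0.181] q [ 0.58  0.79  1.54 -0.81  1.46 -0.7 ] err 0.0
[-21.2  96.8]
105 [0.482 0.215 0.177] q [ 0.6   0.83  1.51 -0.86  1.52 -0.67] err 0.0
```

Emit:
play_rows(
  steps=[
    [[0, 0, 0, 0, 0, 0], [0, 0, 0, 0, 0, 0]],
  ],
)

```text
t: 27.68
tcp_pos: [0.5065, -0.1627, 0.135]
tool_rot: [0.02, 0.924, 0.382, 0.009]
force: [0.1, 0.5, -0.2]
finger_gap: 0.449
```

```bash
python3 - <<'E'
from cup import *
st()
P,M=grip_pose(CB,YAW,0,.0)
rows(P,M,9)
E
```

```text
t 27.68 tcp [ 0.5065 -0.1627  0.135 ] z [ 0.031  0.706 -0.708] yaw_y 87.56 F [ 0.1  0.5 -0.2] gap 0.449 q [-0.801  0.784  1.601  0.549  1.388 -2.61 ]
[[[-0.0001, 0.0001, 0.0131, -0.01, -0.01, 0.01], [-0.0001, 0, 0.013, -0.01, -0.01, 0.01], [-0.0002, 0.0001, 0.0131, -0.01, -0.01, 0.01], [-0.0001, 0, 0.013, -0.01, -0.01, 0.01], [-0.0001, 0.0001, 0.0131, -0.01, -0.01, 0.01], [-0.0001, 0, 0.0131, -0.01, -0.01, 0.01], [-0.0001, 0.0001, 0.013, -0.01, -0.01, 0.01], [-0.0001, 0, 0.0131, -0.01, -0.01, 0.01], [-0.0001, 0.0001, 0.013, -0.01, -0.01, 0.01]]]
```

Emit:
play_rows(
  steps=[
    [[-0.0001, 0, 0.013, 0, 0, 0], [-0.0001, 0, 0.013, 0, 0, 0], [-0.0001, 0, 0.013, 0, 0, 0], [-0.0001, 0, 0.013, 0, 0, 0], [-0.0001, 0, 0.013, 0, 0, 0], [-0.0001, 0, 0.013, 0, 0, 0], [-0.0001, 0, 0.013, 0, 0, 0], [-0.0001, 0, 0.013, 0, 0, 0], [-0.0001, 0.0003, 0.013, 0, 0, 0], [0, 0, 0, 0, 0, 0]],
  ],
)

```text
t: 28.92
tcp_pos: [0.5102, -0.0797, 0.0513]
tool_rot: [0.021, 0.923, 0.383, 0.008]
force: [-0.2, -0.2, -0.3]
finger_gap: 0.45
```

```bash
python3 - <<'E'
from cup import *
st()
P,M=grip_pose(CB,YAW,0,.0);print(P)
rows(P,M,1)
p=shot('side');cv2.imwrite('pics/s12.png',cv2.resize(p['img'][220:380,240:440,::-1],None,fx=4,fy=3.3))
E
```

```text
t 28.93 tcp [ 0.5102 -0.0797  0.0513] z [ 0.03   0.707 -0.706] yaw_y 87.39 F [-0.2 -0.2 -0.3] gap 0.45 q [-0.692  0.902  1.712  0.66   1.166 -2.687]
[ 0.5113 -0.0794  0.0522]
[[[-0.0011, 0.0009, -0.0004, 0.07, -0.13, -0.01]]]
```

View pics/s12.png

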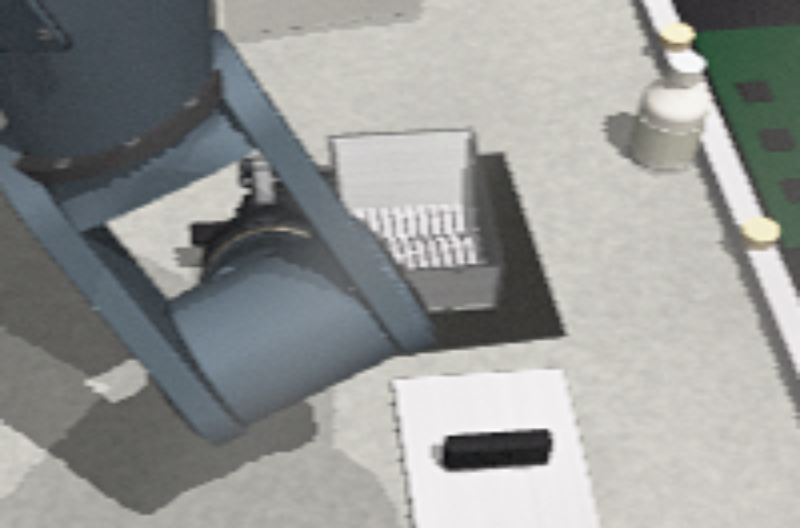

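Emit:
play_rows(
  steps=[
    [[0, 0, 0, 0, 0, 0], [0, 0, 0, 0, 0, 0], [0, 0, 0, 0, 0, 0], [0, 0, 0, 0, 0, 0], [0, 0, 0, 0, 0, 0], [0, 0, 0, 0, 0, 0], [0, 0, 0, 0, 0, 0]],
  ],
  fingers=0,
  squeeze=100,
)

```text
t: 29.85
tcp_pos: [0.5106, -0.0801, 0.0535]
tool_rot: [0.021, 0.923, 0.384, 0.009]
force: [-0.1, 2.2, 5.4]
finger_gap: 0.158
```

```bash
python3 - <<'E'
from cup import *
st()
P,M=cur();rows(P+[0,0,.19],M,8)
E
```

```text
t 29.85 tcp [ 0.5106 -0.0801  0.0535] z [ 0.032  0.709 -0.705] yaw_y 87.44 F [-0.1  2.2  5.4] gap 0.158 q [-0.693  0.898  1.711  0.661  1.17  -2.687]
[[[0, 0.0169, -0.0167, 0, 0, 0], [0, 0.0168, -0.0168, 0, 0, 0], [0, 0.0169, -0.0167, 0, 0, 0], [0, 0.0168, -0.0167, 0, 0, 0], [0, 0.0169, -0.0168, 0, 0, 0], [0, 0.0168, -0.0167, 0, 0, 0], [0, 0.0169, -0.0167, 0, 0, 0], [0, 0.0168, -0.0168, 0, 0, 0]]]
```

Emit:
play_rows(
  steps=[
    [[0, 0.004, -0.004, 0, 0, 0], [0, 0.008, -0.008, 0, 0, 0], [0, 0.01, -0.01, 0, 0, 0], [0, 0.012, -0.012, 0, 0, 0], [0, 0, 0, 0, 0, 0], [0, 0, 0, 0, 0, 0]],
  ],
)

```text
t: 30.6
tcp_pos: [0.5107, -0.081, 0.1001]
tool_rot: [0.021, 0.924, 0.382, 0.009]
force: [-0.3, -0.8, -2.8]
finger_gap: 0.165
```

```bash
python3 - <<'E'
from cup import *
st()
p=shot('side');cv2.imwrite('pics/s13.png',cv2.resize(p['img'][220:380,240:440,::-1],None,fx=4,fy=3.3))
E
```

```text
t 30.6 tcp [ 0.5107 -0.081   0.1001] z [ 0.032  0.706 -0.708] yaw_y 87.45 F [-0.3 -0.8 -2.8] gap 0.165 q [-0.693  0.814  1.712  0.64   1.233 -2.632]
```

View pics/s13.png

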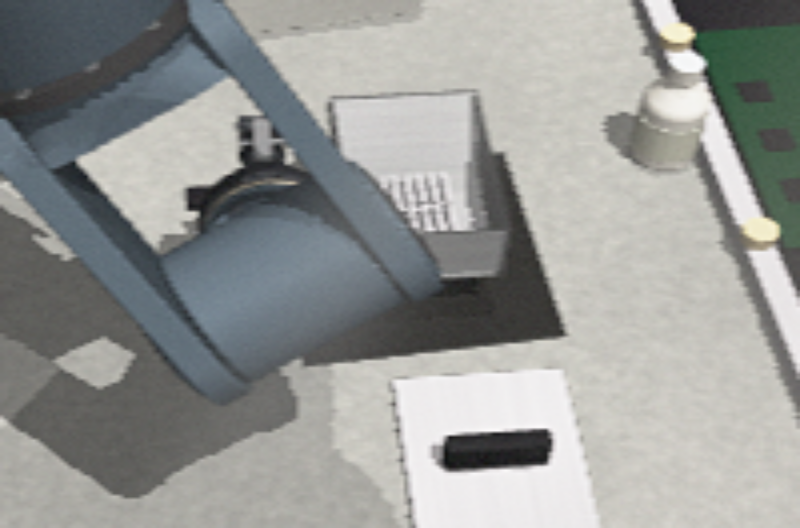

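```bash
python3 - <<'E'
from ik import *
q=np.array(manip.sense()['q'])
P,M=cur();P1=P+[0,0,.135]
rows(P1,M,6)
P2,M2=pour(0,(-5,240));print(P2,ik(P2,M2,q))
rows(P2,M2,9,P1,M)
E
```

```text
[[[0, 0.0159, -0.0159, 0, 0, 0], [0, 0.0159, -0.0159, 0, 0, 0], [0, 0.0159, -0.0159, 0, 0, 0], [0, 0.0159, -0.016, 0, 0, 0], [0, 0.0159, -0.0159, 0, 0, 0], [0, 0.0159, -0.0159, 0, 0, 0]]]
[0.4886 0.1353 0.2342] (array([-0.3308,  0.5276,  1.8191,  0.7423,  1.2754, -2.3906]), np.float64(2.220446049250313e-15))
[[[0.0035, 0.0168, 0.0169, 0, 0.59, -0.59], [0.0032, 0.0169, 0.017, 0, 0.59, -0.59], [0.0028, 0.0169, 0.017, 0, 0.59, -0.59], [0.0025, 0.017, 0.017, 0, 0.59, -0.59], [0.0021, 0.0169, 0.0171, 0, 0.59, -0.59], [0.0018, 0.017, 0.017, 0, 0.59, -0.59], [0.0014, 0.017, 0.0171, 0, 0.59, -0.59], [0.0011, 0.017, 0.0171, 0, 0.59, -0.59], [0.0007, 0.017, 0.0171, 0, 0.59, -0.59]]]
```

Emit:
play_rows(
  steps=[
    [[0, 0.01, -0.01, 0, 0, 0], [0, 0.016, -0.016, 0, 0, 0], [0, 0.016, -0.016, 0, 0, 0], [0, 0.016, -0.016, 0, 0, 0], [0, 0.016, -0.016, 0, 0, 0], [0, 0.014, -0.014, 0, 0, 0], [0, 0.007, -0.007, 0, 0, 0], [0, 0, 0, 0, 0, 0]],
  ],
)

```text
t: 31.65
tcp_pos: [0.5108, -0.081, 0.2348]
tool_rot: [0.021, 0.924, 0.382, 0.009]
force: [-0.5, -1.2, -2.3]
finger_gap: 0.156
```

Emit:
play_rows(
  steps=[
    [[0.0016, 0.008, 0.008, 0, 0.3, -0.3], [0.0034, 0.0168, 0.0168, 0, 0.6, -0.6], [0.003, 0.017, 0.017, 0, 0.6, -0.6], [0.0028, 0.017, 0.017, 0, 0.6, -0.6], [0.0025, 0.017, 0.017, 0, 0.6, -0.6], [0.002, 0.017, 0.017, 0, 0.6, -0.6], [0.0018, 0.017, 0.017, 0, 0.6, -0.6], [0.0014, 0.017, 0.017, 0, 0.6, -0.6], [0.001, 0.017, 0.017, 0, 0.6, -0.6], [0.0004, 0.009, 0.009, 0, 0.3, -0.3]],
  ],
)

```text
t: 32.9
tcp_pos: [0.486, 0.1377, 0.2343]
tool_rot: [-0.042, 0.923, 0.383, -0.018]
force: [2.3, -1.0, -2.7]
finger_gap: 0.163
```

```bash
python3 - <<'E'
from ik import *
st();P,M=pour(0,(-5,240));print(P,M[:,2])
p=shot('side','s14');t=shot('top','t14')
cv2.imwrite('pics/t14z.png',cv2.resize(t['img'][190:310,190:390,::-1],None,fx=4,fy=4,interpolation=cv2.INTER_CUBIC))
E
```

```text
t 32.9 tcp [0.486  0.1377 0.2343] z [-0.066  0.705 -0.706] yaw_y 95.16 F [ 2.3 -1.  -2.7] gap 0.163 q [-0.327  0.527  1.822  0.741  1.276 -2.393]
[0.4886 0.1353 0.2342] [-0.0604  0.7045 -0.7071]
```

View pics/s14.png

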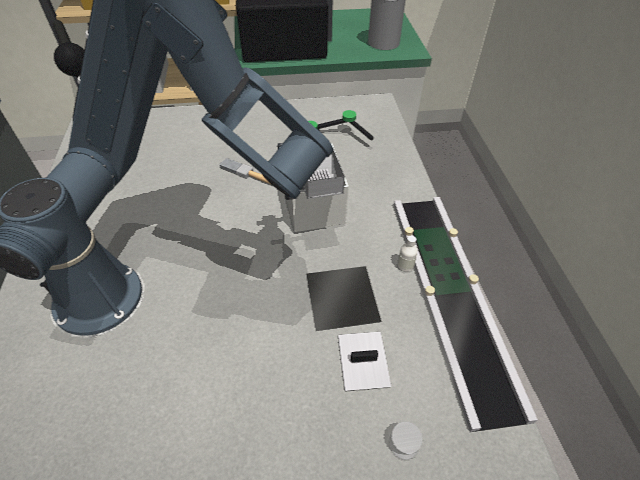

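View pics/t14z.png

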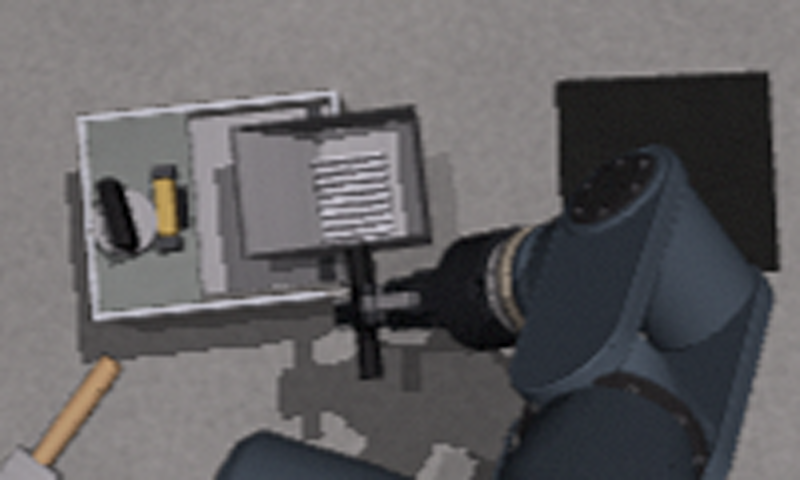

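```bash
cat >> ik.py <<'E'
def rows_path(poses,p0=None,R0=None):
    if p0 is None:p0,R0=cur()
    pc,Rc=p0.copy(),R0;out=[]
    for P,M in poses:
        d=np.round(Rc.T@(P-pc),4);t=np.round(np.degrees(R.from_matrix(Rc.T@M).as_rotvec()),1)
        pc=pc+Rc@d;Rc=Rc@R.from_rotvec(np.radians(t)).as_matrix();out.append(d.tolist()+t.tolist())
    print('[['+', '.join('['+', '.join(f'{v+0:g}' for v in r)+']' for r in out)+']]')
    return pc,Rc
E
python3 - <<'E'
from ik import *
L=lambda a,b,f:np.array(a)*(1-f)+np.array(b)*f
ps=[pour(45*f,L((-5,240),(0,166),f)) for f in np.arange(1,17)/16]
a=rows_path(ps[:8]);rows_path(ps[8:],*a)
E
```

```text
[[[-0.0021, -0.0018, -0.0008, 2.9, -0.3, 0.2], [0, -0.0002, 0.0007, 2.8, 0, 0], [0, 0, 0.0008, 2.8, 0, 0], [0, 0.0002, 0.0009, 2.8, 0, 0], [0, 0.0004, 0.0011, 2.8, 0, 0], [0, 0.0006, 0.0012, 2.8, 0, 0], [0, 0.0007, 0.0012, 2.8, 0, 0], [0, 0.001, 0.0014, 2.8, 0, 0]]]
[[[0, 0.0012, 0.0014, 2.9, 0, 0], [0, 0.0015, 0.0015, 2.8, 0, 0], [0, 0.0016, 0.0016, 2.8, 0, 0], [0, 0.0019, 0.0016, 2.8, 0, 0], [0, 0.0021, 0.0017, 2.8, 0, 0], [0, 0.0023, 0.0016, 2.8, 0, 0], [0, 0.0026, 0.0017, 2.8, 0, 0], [0, 0.0028, 0.0017, 2.8, 0, 0]]]
```

Emit:
play_rows(
  steps=[
    [[-0.0005, -0.0005, 0, 2.8, 0, 0], [0, 0, 0.0007, 2.8, 0, 0], [0, 0, 0.0008, 2.8, 0, 0], [0, 0.0002, 0.0009, 2.8, 0, 0], [0, 0.0004, 0.001, 2.8, 0, 0], [0, 0.0006, 0.0012, 2.8, 0, 0], [0, 0.0007, 0.0012, 2.8, 0, 0], [0, 0.001, 0.0014, 2.8, 0, 0]],
  ],
)

```text
t: 34.0
tcp_pos: [0.4876, 0.1409, 0.2299]
tool_rot: [-0.043, 0.98, 0.195, -0.008]
force: [0.5, 0.5, -3.4]
finger_gap: 0.159
```

Emit:
play_rows(
  steps=[
    [[0, 0.0012, 0.0014, 2.8, 0, 0], [0, 0.0015, 0.0015, 2.8, 0, 0], [0, 0.0016, 0.0016, 2.8, 0, 0], [0, 0.0019, 0.0016, 2.8, 0, 0], [0, 0.0021, 0.0017, 2.8, 0, 0], [0, 0.0023, 0.0016, 2.8, 0, 0], [0, 0.0026, 0.0017, 2.8, 0, 0], [0, 0.0028, 0.0017, 2.8, 0, 0], [0, 0, 0, 0, 0, 0]],
  ],
)

```text
t: 35.12
tcp_pos: [0.4854, 0.1602, 0.2203]
tool_rot: [-0.045, 0.999, 0.002, -0.0]
force: [0.2, -0.7, -2.5]
finger_gap: 0.155
```

```bash
python3 - <<'E'
from ik import *
st();P,M=pour(45,(0,166));print(P,M[:,2])
p=shot('side');t=shot('top','t15')
cv2.imwrite('pics/t15z.png',np.hstack([cv2.resize(t['img'][190:310,190:310,::-1],(400,400),interpolation=cv2.INTER_CUBIC),cv2.resize(p['img'][120:250,250:380,::-1],(400,400),interpolation=cv2.INTER_CUBIC)]))
E
```

```text
t 35.12 tcp [0.4854 0.1602 0.2203] z [-0.001  0.004 -1.   ] yaw_y 95.11 F [ 0.2 -0.7 -2.5] gap 0.155 q [ 0.097  0.426  1.754  0.005  0.962 -1.566]
[0.4865 0.1599 0.2194] [ 0. -0. -1.]
```

View pics/t15z.png

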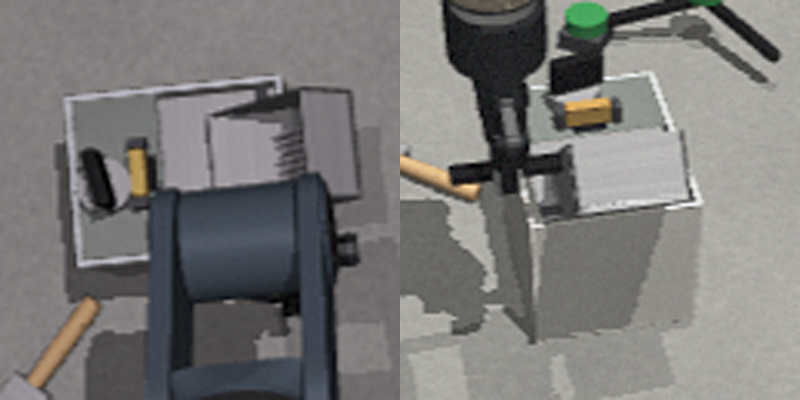

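```bash
python3 - <<'E'
from ik import *
ps=[]
for th in np.linspace(45,100,23)[1:]:
    f=min(1,(th-45)/15);c=corner(th);c=c+(1-f)*np.array([-2,10]);ps.append(pour(th,c))
a=rows_path(ps[:8]);b=rows_path(ps[8:16],*a);rows_path(ps[16:],*b);print(ps[7][0],ps[-1][0])
E
```

```text
[[[-0.0008, 0.0035, 0.0036, 2.7, 0, 0.2], [0, 0.0031, 0.0018, 2.5, 0, 0], [0, 0.0032, 0.0017, 2.5, 0, 0], [0, 0.0033, 0.0017, 2.5, 0, 0], [0, 0.0033, 0.0016, 2.5, 0, 0], [0, 0.0034, 0.0017, 2.5, 0, 0], [0, 0.0027, 0, 2.5, 0, 0], [0, 0.0028, 0.0001, 2.5, 0, 0]]]
[[[0, 0.0027, 0.0001, 2.5, 0, 0], [0, 0.0027, 0.0001, 2.5, 0, 0], [0, 0.0027, 0.0001, 2.5, 0, 0], [0, 0.0027, 0.0001, 2.5, 0, 0], [0, 0.0028, 0, 2.5, 0, 0], [0, 0.0027, 0.0001, 2.5, 0, 0], [0, 0.0027, 0.0001, 2.5, 0, 0], [0, 0.0027, 0.0001, 2.5, 0, 0]]]
[[[0, 0.0027, 0.0001, 2.5, 0, 0], [0.0001, 0.0028, 0.0001, 2.5, 0, 0], [0, 0.0027, 0, 2.5, 0, 0], [0, 0.0027, 0.0001, 2.5, 0, 0], [0, 0.0027, 0.0001, 2.5, 0, 0], [0, 0.0027, 0.0001, 2.5, 0, 0]]]
[0.4845 0.1831 0.2044] [0.482  0.2126 0.1814]
```

Emit:
play_rows(
  steps=[
    [[0, 0.003, 0.0027, 2.7, 0, 0], [0, 0.0031, 0.0018, 2.5, 0, 0], [0, 0.0032, 0.0017, 2.5, 0, 0], [0, 0.0033, 0.0017, 2.5, 0, 0], [0, 0.0033, 0.0016, 2.5, 0, 0], [0, 0.0034, 0.0017, 2.5, 0, 0], [0, 0.0027, 0, 2.5, 0, 0], [0, 0.0028, 0, 2.5, 0, 0]],
  ],
)

```text
t: 36.22
tcp_pos: [0.484, 0.1825, 0.2053]
tool_rot: [-0.043, 0.984, -0.173, 0.008]
force: [-1.0, 1.3, -3.4]
finger_gap: 0.157
```

Emit:
play_rows(
  steps=[
    [[0, 0.0027, 0, 2.5, 0, 0], [0, 0.0027, 0, 2.5, 0, 0], [0, 0.0027, 0, 2.5, 0, 0], [0, 0.0027, 0, 2.5, 0, 0], [0, 0, 0, 0, 0, 0]],
  ],
)

```text
t: 36.85
tcp_pos: [0.483, 0.1929, 0.2004]
tool_rot: [-0.043, 0.965, -0.258, 0.011]
force: [0.0, 0.7, -2.6]
finger_gap: 0.164
```

```bash
cat > view.py <<'E'
from ik import *
import sys
st()
p=shot('side');t=shot('top')
cv2.imwrite(f'pics/{sys.argv[1]}.png',np.hstack([cv2.resize(t['img'][190:310,190:310,::-1],(400,400),interpolation=cv2.INTER_CUBIC),cv2.resize(p['img'][120:250,250:380,::-1],(400,400),interpolation=cv2.INTER_CUBIC)]))
E
python3 view.py v1; python3 -c "
from ik import *
P,M=pour(75,corner(75));print(P,M[:,2])"
```

```text
t 36.85 tcp [0.483  0.1929 0.2004] z [ 0.044 -0.497 -0.866] yaw_y 95.11 F [ 0.   0.7 -2.6] gap 0.164 q [ 0.414  0.582  1.647 -0.543  1.156 -0.961]
[0.4837 0.1929 0.1998] [ 0.0427 -0.4982 -0.866 ]
```

View pics/v1.png

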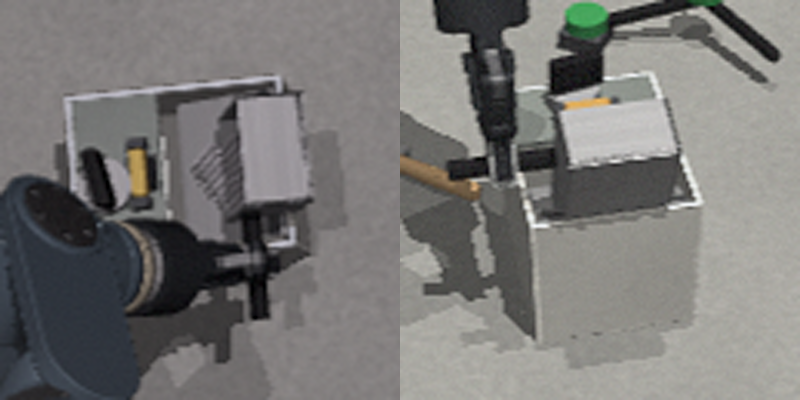

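Emit:
play_rows(
  steps=[
    [[0, 0.0027, 0, 2.5, 0, 0], [0, 0.0027, 0, 2.5, 0, 0], [0, 0.0027, 0, 2.5, 0, 0], [0, 0.0027, 0, 2.5, 0, 0], [0, 0.0027, 0, 2.5, 0, 0], [0, 0.0027, 0, 2.5, 0, 0], [0, 0.0027, 0, 2.5, 0, 0], [0, 0.0027, 0, 2.5, 0, 0], [0, 0.0027, 0, 2.5, 0, 0], [0, 0.0027, 0, 2.5, 0, 0]],
  ],
)

```text
t: 38.2
tcp_pos: [0.4812, 0.2127, 0.183]
tool_rot: [-0.039, 0.886, -0.462, 0.02]
force: [0.5, 2.4, -0.3]
finger_gap: 0.159
```

```bash
python3 view.py v2
```

```text
t 38.2 tcp [0.4812 0.2127 0.183 ] z [ 0.072 -0.817 -0.571] yaw_y 95.07 F [ 0.5  2.4 -0.3] gap 0.159 q [ 0.58   0.787  1.537 -0.815  1.462 -0.704]
```

View pics/v2.png

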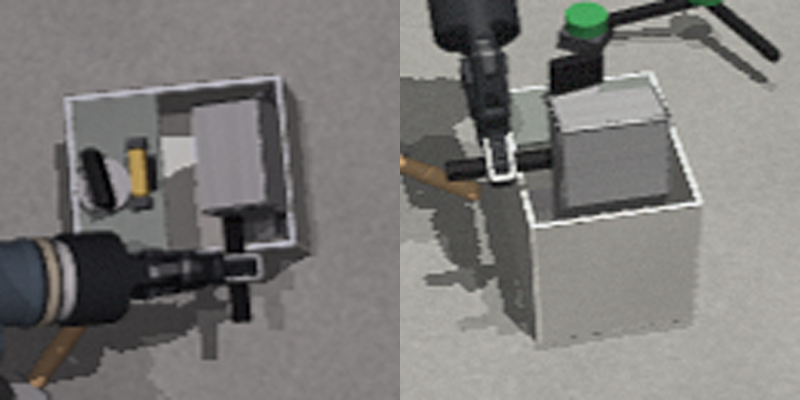

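Emit:
play_rows(
  steps=[
    [[0, 0.002, 0, 2.5, 0, 0], [0, 0.002, 0, 2.5, 0, 0], [0, 0, 0, 0, 0, 0], [0, 0, 0, 0, 0, 0], [0, 0, 0, 0, 0, 0], [0, 0, 0, 0, 0, 0], [0, 0, 0, 0, 0, 0]],
  ],
)

```text
t: 39.17
tcp_pos: [0.4813, 0.2146, 0.1802]
tool_rot: [-0.038, 0.865, -0.499, 0.022]
force: [-0.7, 1.3, -1.1]
finger_gap: 0.159
```

```bash
python3 view.py v3
```

```text
t 39.17 tcp [0.4813 0.2146 0.1802] z [ 0.077 -0.863 -0.5  ] yaw_y 94.98 F [-0.7  1.3 -1.1] gap 0.159 q [ 0.599  0.829  1.517 -0.858  1.523 -0.673]
```

View pics/v3.png

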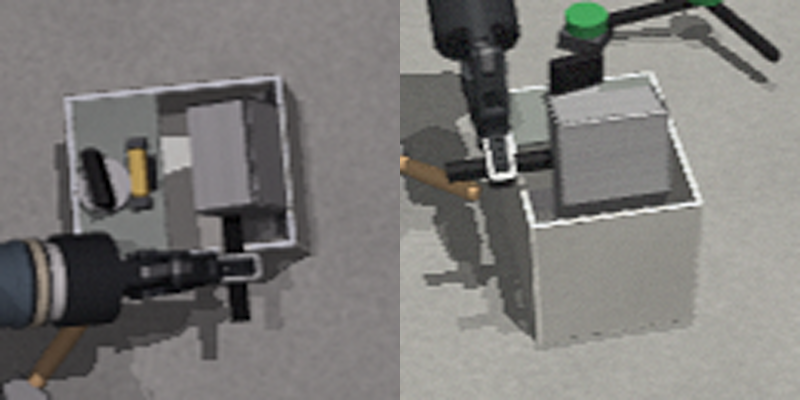

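```bash
python3 - <<'E'
from ik import *
ps=[]
for th in np.linspace(105,45,19)[1:]:
    f=min(1,(th-45)/25);c=corner(th);c=c+(1-f)*np.array([0,20]);ps.append(pour(th,c))
a=rows_path(ps[:9]);b=rows_path(ps[9:],*a)
ps=[pour(45-45*f,np.array(corner(45))+[0,20]+np.array([-12,60])*f) for f in np.arange(1,13)/12]
print();c=rows_path(ps[:6],*b);rows_path(ps[6:],*c)
E
```

```text
[[[-0.0006, -0.0003, 0.001, -3.3, 0.2, 0.1], [0, -0.0037, 0.0001, -3.4, 0, 0], [0, -0.0036, 0.0001, -3.3, 0, 0], [0, -0.0036, 0.0001, -3.3, 0, 0], [0, -0.0037, 0, -3.4, 0, -0.1], [0, -0.0036, 0.0001, -3.3, 0, 0], [0, -0.0036, 0.0001, -3.3, 0, 0], [0, -0.0036, 0.0001, -3.4, 0, 0], [0, -0.0037, 0.0001, -3.3, 0, 0]]]
[[[0, -0.0036, 0, -3.3, -0.1, 0], [0, -0.0042, -0.0011, -3.4, 0, 0], [0, -0.0047, -0.0023, -3.3, 0, 0], [0, -0.0045, -0.0025, -3.3, 0, 0], [0, -0.0044, -0.0025, -3.4, 0, 0], [0, -0.0043, -0.0025, -3.3, 0, 0], [0, -0.0041, -0.0025, -3.3, 0, 0.1], [0, -0.0039, -0.0026, -3.4, 0, 0], [0, -0.0038, -0.0026, -3.3, 0, 0]]]

[[[0, -0.0044, -0.0008, -3.8, 0, 0], [0, -0.004, -0.001, -3.7, 0, 0], [0, -0.0037, -0.0009, -3.8, 0, 0], [0, -0.0033, -0.001, -3.7, 0, 0], [0, -0.0031, -0.0009, -3.8, 0.1, 0], [0, -0.0027, -0.0009, -3.7, 0, 0]]]
[[[0, -0.0023, -0.0009, -3.8, 0, 0], [0, -0.0021, -0.0008, -3.7, 0, 0], [0, -0.0017, -0.0007, -3.8, 0, 0], [0, -0.0014, -0.0006, -3.7, 0, 0], [0, -0.0011, -0.0004, -3.8, 0, 0], [0, -0.0008, -0.0003, -3.7, 0, 0]]]
```

Emit:
play_rows(
  steps=[
    [[0, -0.0025, 0, -3.3, 0, 0], [0, -0.0036, 0, -3.4, 0, 0], [0, -0.0036, 0, -3.3, 0, 0], [0, -0.0036, 0, -3.3, 0, 0], [0, -0.0036, 0, -3.4, 0, 0], [0, -0.0036, 0, -3.3, 0, 0], [0, -0.0036, 0, -3.3, 0, 0], [0, -0.0036, 0, -3.4, 0, 0], [0, -0.0036, 0, -3.3, 0, 0]],
  ],
)

```text
t: 40.4
tcp_pos: [0.4824, 0.1928, 0.2025]
tool_rot: [-0.043, 0.965, -0.258, 0.011]
force: [0.8, 0.6, -0.6]
finger_gap: 0.159
```

Emit:
play_rows(
  steps=[
    [[0, -0.0036, 0, -3.3, 0, 0], [0, -0.0042, -0.001, -3.4, 0, 0], [0, -0.0047, -0.0023, -3.3, 0, 0], [0, -0.0045, -0.0025, -3.3, 0, 0], [0, -0.0044, -0.0025, -3.4, 0, 0], [0, -0.0043, -0.0025, -3.3, 0, 0], [0, -0.004, -0.0025, -3.3, 0, 0], [0, -0.004, -0.0026, -3.4, 0, 0], [0, -0.0038, -0.0026, -3.3, 0, 0], [0, 0, 0, 0, 0, 0]],
  ],
)

```text
t: 41.65
tcp_pos: [0.485, 0.1609, 0.2308]
tool_rot: [-0.043, 0.999, -0.001, -0.001]
force: [0.4, -0.3, -2.2]
finger_gap: 0.154
```

```bash
python3 view.py v4;  python3 -c "
from ik import *
print(pour(45,np.array(corner(45))+[0,20])[0])"
```

```text
t 41.65 tcp [0.485  0.1609 0.2308] z [-0.002 -0.002 -1.   ] yaw_y 94.94 F [ 0.4 -0.3 -2.2] gap 0.154 q [ 0.102  0.411  1.742 -0.002  0.991 -1.554]
[0.4863 0.1619 0.2284]
```

View pics/v4.png

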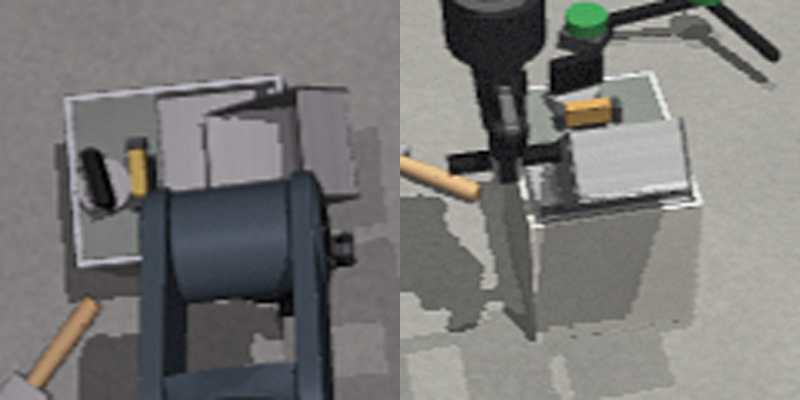

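Emit:
play_rows(
  steps=[
    [[0, -0.0044, -0.0008, -3.8, 0, 0], [0, -0.004, -0.001, -3.7, 0, 0], [0, -0.0037, -0.001, -3.8, 0, 0], [0, -0.0033, -0.001, -3.7, 0, 0], [0, -0.003, -0.001, -3.8, 0, 0], [0, -0.0027, -0.001, -3.7, 0, 0]],
  ],
)

```text
t: 42.5
tcp_pos: [0.4871, 0.141, 0.2331]
tool_rot: [-0.044, 0.98, 0.195, -0.009]
force: [0.6, -0.6, -1.9]
finger_gap: 0.161
```

Emit:
play_rows(
  steps=[
    [[0, -0.0023, -0.001, -3.8, 0, 0], [0, -0.002, -0.001, -3.7, 0, 0], [0, -0.0017, -0.0007, -3.8, 0, 0], [0, -0.0014, -0.0006, -3.7, 0, 0], [0, -0.001, -0.0004, -3.8, 0, 0], [0, -0.0008, -0.0003, -3.7, 0, 0], [0, 0, 0, 0, 0, 0], [0, 0, 0, 0, 0, 0]],
  ],
)

```text
t: 43.5
tcp_pos: [0.4883, 0.1311, 0.2322]
tool_rot: [-0.041, 0.923, 0.382, -0.017]
force: [-0.4, -0.2, -2.0]
finger_gap: 0.154
```

```bash
python3 view.py v5; python3 - <<'E'
from ik import *
P0,M0=cur()
# mat centre fit; cup at original base
P,M=grip_pose(CB+[0,0,.18],YAW)
rows(P,M,10)
E
```

```text
t 43.5 tcp [0.4883 0.1311 0.2322] z [-0.063  0.703 -0.708] yaw_y 95.09 F [-0.4 -0.2 -2. ] gap 0.154 q [-0.338  0.532  1.818  0.736  1.278 -2.398]
[[[-0.0004, -0.015, -0.0149, -0.01, -0.55, 0.55], [-0.0007, -0.015, -0.015, -0.01, -0.55, 0.55], [-0.001, -0.015, -0.0149, -0.01, -0.55, 0.55], [-0.0012, -0.015, -0.0149, -0.01, -0.55, 0.55], [-0.0016, -0.015, -0.0149, -0.01, -0.55, 0.55], [-0.0018, -0.0149, -0.0149, -0.01, -0.55, 0.55], [-0.0022, -0.015, -0.0149, -0.01, -0.55, 0.55], [-0.0024, -0.0149, -0.0149, -0.01, -0.55, 0.55], [-0.0027, -0.0148, -0.0148, -0.01, -0.55, 0.55], [-0.0029, -0.0149, -0.0148, -0.01, -0.55, 0.55]]]
```

View pics/v5.png

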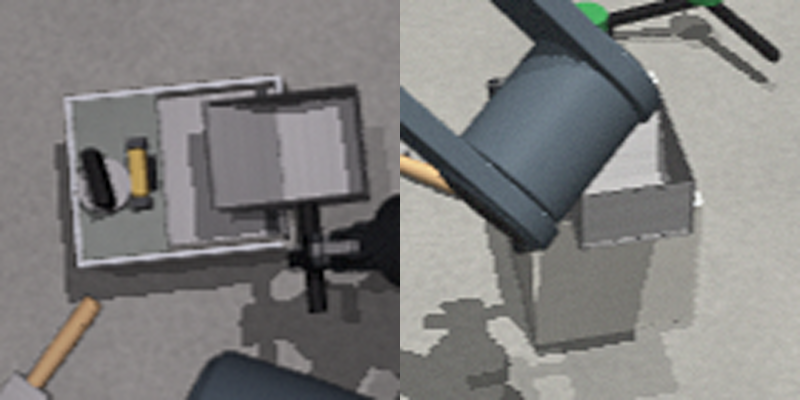

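Cup is empty, the flap has shut. Carry back.

Emit:
play_rows(
  steps=[
    [[-0.0004, -0.015, -0.015, 0, -0.55, 0.55], [-0.0007, -0.015, -0.015, 0, -0.55, 0.55], [-0.001, -0.015, -0.015, 0, -0.55, 0.55], [-0.0012, -0.015, -0.015, 0, -0.55, 0.55], [-0.0016, -0.015, -0.015, 0, -0.55, 0.55], [-0.0018, -0.015, -0.015, 0, -0.55, 0.55], [-0.0022, -0.015, -0.015, 0, -0.55, 0.55], [-0.0024, -0.015, -0.015, 0, -0.55, 0.55], [-0.0027, -0.0148, -0.0148, 0, -0.55, 0.55], [-0.0029, -0.0148, -0.0148, 0, -0.55, 0.55]],
  ],
)

```text
t: 44.85
tcp_pos: [0.5113, -0.0818, 0.2323]
tool_rot: [0.022, 0.924, 0.383, 0.009]
force: [-1.0, -0.5, -2.3]
finger_gap: 0.161
```

Emit:
play_rows(
  steps=[
    [[0, 0, 0, 0, 0, 0], [0, 0, 0, 0, 0, 0], [0, 0, 0, 0, 0, 0]],
  ],
)

```text
t: 45.22
tcp_pos: [0.5108, -0.0794, 0.2324]
tool_rot: [0.022, 0.923, 0.383, 0.009]
force: [-0.3, -0.2, -2.1]
finger_gap: 0.157
```

```bash
python3 - <<'E'
from ik import *
st()
P,M=np.array([.5106,-.0801,.0535]),grip_pose(CB,YAW)[1]
print(M[:,2])
rows(P+[0,0,.015],M,10)
E
```

```text
t 45.23 tcp [ 0.5108 -0.0794  0.2324] z [ 0.032  0.707 -0.707] yaw_y 87.3 F [-0.3 -0.2 -2.1] gap 0.157 q [-0.691  0.595  1.663  0.606  1.451 -2.47 ]
[ 0.0321  0.7064 -0.7071]
[[[0, -0.0116, 0.0115, 0, 0, -0.01], [0, -0.0117, 0.0116, 0, 0, -0.01], [0, -0.0116, 0.0115, 0, 0, -0.01], [0, -0.0117, 0.0115, 0, 0, -0.01], [0, -0.0116, 0.0116, 0, 0, -0.01], [0.0001, -0.0117, 0.0115, 0, 0, -0.01], [0, -0.0116, 0.0115, 0, 0, -0.01], [0, -0.0117, 0.0115, 0, 0, -0.01], [0, -0.0116, 0.0116, 0, 0, -0.01], [0, -0.0116, 0.0115, 0, 0, -0.01]]]
```

Emit:
play_rows(
  steps=[
    [[0, -0.0116, 0.0116, 0, 0, 0], [0, -0.0116, 0.0116, 0, 0, 0], [0, -0.0116, 0.0116, 0, 0, 0], [0, -0.0116, 0.0116, 0, 0, 0], [0, -0.0116, 0.0116, 0, 0, 0], [0, -0.0116, 0.0116, 0, 0, 0], [0, -0.0116, 0.0116, 0, 0, 0], [0, -0.0116, 0.0116, 0, 0, 0], [0, -0.0116, 0.0116, 0, 0, 0], [0, -0.0116, 0.0116, 0, 0, 0]],
  ],
)

```text
t: 46.48
tcp_pos: [0.5113, -0.0804, 0.0672]
tool_rot: [0.022, 0.924, 0.383, 0.009]
force: [-0.3, 0.3, -1.5]
finger_gap: 0.156
```

Emit:
play_rows(
  steps=[
    [[0, 0, 0, 0, 0, 0], [0, -0.003, 0.003, 0, 0, 0], [0, -0.003, 0.003, 0, 0, 0], [0, -0.002, 0.002, 0, 0, 0], [0, -0.001, 0.001, 0, 0, 0], [0, 0, 0, 0, 0, 0], [0, 0, 0, 0, 0, 0]],
  ],
)

```text
t: 47.35
tcp_pos: [0.5112, -0.0804, 0.0557]
tool_rot: [0.022, 0.924, 0.383, 0.009]
force: [-0.5, 0.2, -2.4]
finger_gap: 0.162
```

```bash
python3 - <<'E'
from ik import *
st()
p=shot('side');cv2.imwrite('pics/s16.png',cv2.resize(p['img'][220:380,240:440,::-1],None,fx=4,fy=3.3))
E
```

```text
t 47.35 tcp [ 0.5112 -0.0804  0.0557] z [ 0.034  0.706 -0.707] yaw_y 87.3 F [-0.5  0.2 -2.4] gap 0.162 q [-0.692  0.893  1.712  0.661  1.169 -2.682]
```

View pics/s16.png

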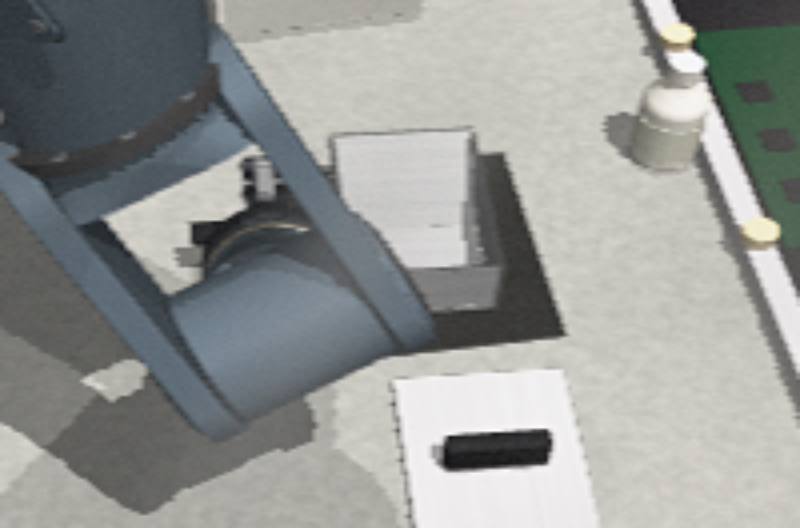

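Lower until contact.

Emit:
play_rows(
  steps=[
    [[0, -0.001, 0.001, 0, 0, 0], [0, -0.0007, 0.0007, 0, 0, 0], [0, 0, 0, 0, 0, 0], [0, 0, 0, 0, 0, 0]],
  ],
)

```text
t: 47.9
tcp_pos: [0.511, -0.0801, 0.0538]
tool_rot: [0.022, 0.923, 0.383, 0.009]
force: [-1.0, -1.0, 6.4]
finger_gap: 0.158
```

Emit:
play_rows(
  steps=[
    [[0, 0, 0, 0, 0, 0], [0, 0, 0, 0, 0, 0], [0, 0, 0, 0, 0, 0], [0, 0, -0.008, 0, 0, 0], [0, 0, -0.014, 0, 0, 0], [0, 0, -0.02, 0, 0, 0], [0, 0, -0.02, 0, 0, 0], [0, 0, -0.03, 0, 0, 0], [0, 0, -0.03, 0, 0, 0], [0, 0, -0.02, 0, 0, 0]],
  ],
  fingers=0.42,
)

```text
t: 49.15
tcp_pos: [0.5066, -0.1832, 0.1556]
tool_rot: [0.022, 0.924, 0.381, 0.01]
force: [-1.0, 0.6, -0.0]
finger_gap: 0.42
```

```bash
python3 - <<'E'
from ik import *
st()
p=shot('side');t=shot('top')
cv2.imwrite('pics/s17.png',cv2.resize(p['img'][220:380,240:440,::-1],None,fx=4,fy=3.3))
cv2.imwrite('pics/t17.png',cv2.resize(t['img'][200:280,200:290,::-1],None,fx=8,fy=7,interpolation=cv2.INTER_CUBIC))
E
```

```text
t 49.15 tcp [ 0.5066 -0.1832  0.1556] z [ 0.036  0.704 -0.709] yaw_y 87.31 F [-1.   0.6 -0. ] gap 0.42 q [-0.825  0.761  1.566  0.533  1.443 -2.593]
```

View pics/s17.png

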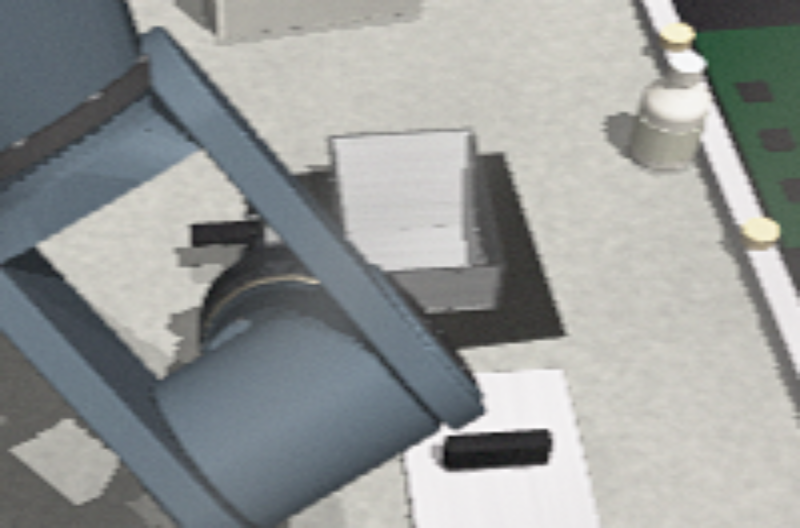

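View pics/t17.png

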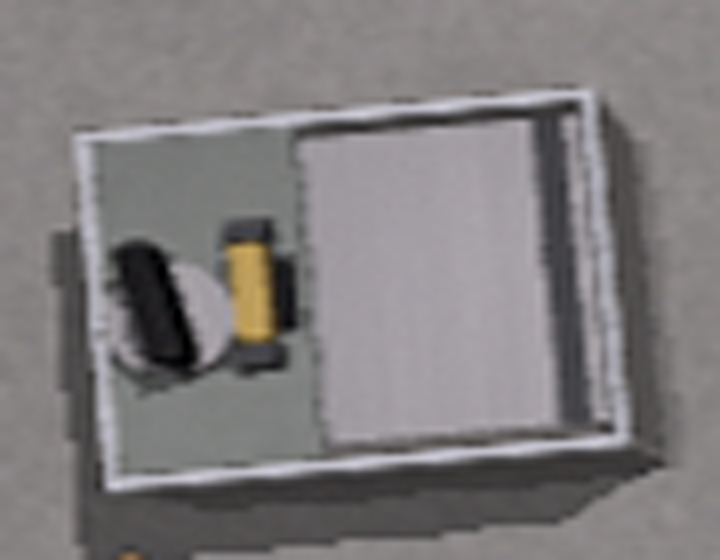

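```bash
python3 - <<'E'
from ik import *
t=shot('top','t18');p=shot('side','s18')
im=t['img']
c=cv2.resize(im[228:262,205:245,::-1],None,fx=18,fy=16,interpolation=cv2.INTER_CUBIC);cv2.imwrite('pics/cam_t.png',c)
cv2.imwrite('pics/cam_s.png',cv2.resize(p['img'][125:175,275:345,::-1],None,fx=11,fy=11,interpolation=cv2.INTER_CUBIC))
for q in (t,p):print([(r['point'],r['score']) for r in manip.pinpoint('cam_grip',q)],[(r['point'],r['score']) for r in manip.pinpoint('bin',q)],[(r['point'],r['score']) for r in manip.pinpoint('bin_edge',q)])
# pivot prediction
piv=np.array([*(BIN+Rz(BY)[:2,:2]@[0,.095])]);print(piv)
for z in (.163,.195): print(z,proj(t,[*piv,z]),proj(p,[*piv,z]))
# dark pixels bar fit in top
g=im[228:262,205:245].max(2).astype(int);ys,xs=np.where(g<45);print(len(xs))
pts=np.array([at_z(t,(x+205,y+228),.195)[:2] for x,y in zip(xs,ys)])
print(pts.mean(0)); u,s,v=np.linalg.svd(pts-pts.mean(0));print(v[0],np.degrees(np.arctan2(v[0][1],v[0][0])),s/np.sqrt(len(xs))*np.sqrt(12))
st()
P,M=cur();q=np.array(manip.sense()['q'])
P1=np.array([.49,-.10,.30]);M1=down(87.3);print(ik(P1,M1,q))
rows(P1,M1,10)
E
```

```text
[([222.5, 241.1], 0.48)] [([258.7, 244.1], 0.65), ([409.1, 225.8], 0.43), ([217.0, 243.2], 0.17)] [([276.3, 236.7], 0.63)]
[([307.7, 144.6], 0.71)] [([315.9, 213.1], 0.85), ([340.7, 296.6], 0.42)] [([317.7, 190.3], 0.87)]
[0.5628 0.3236]
0.163 [[220.2309 243.1706]] [[308.9566 147.5825]]
0.195 [[217.8355 242.1114]] [[308.7847 138.1265]]
135
[0.5594 0.3097]
[0.0959 0.9954] 84.49462789580163 [0.0675 0.0502]
t 49.65 tcp [ 0.5062 -0.1799  0.1531] z [ 0.032  0.707 -0.706] yaw_y 87.26 F [ 0.  -0.   0.3] gap 0.42 q [-0.822  0.765  1.57   0.535  1.44  -2.593]
(array([-0.4251,  0.3042,  1.6853, -0.    ,  1.152 , -1.9488]), np.float64(8.66956314764158e-10))
[[[0.002, 0.016, -0.0048, 4.51, -0.01, 0], [0.002, 0.0155, -0.006, 4.51, -0.01, 0], [0.002, 0.0151, -0.0072, 4.51, -0.01, 0], [0.002, 0.0144, -0.0084, 4.51, -0.01, 0], [0.002, 0.0137, -0.0095, 4.51, -0.01, 0], [0.002, 0.0129, -0.0105, 4.51, -0.01, 0], [0.002, 0.0121, -0.0116, 4.51, -0.01, 0], [0.002, 0.0111, -0.0124, 4.51, -0.01, 0], [0.002, 0.0101, -0.0133, 4.51, -0.01, 0], [0.002, 0.009, -0.014, 4.51, -0.01, 0]]]
```

View pics/cam_t.png

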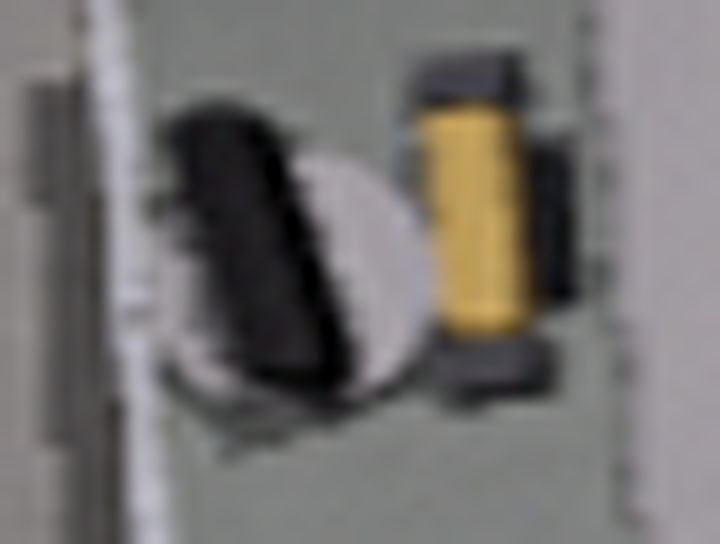

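View pics/cam_s.png

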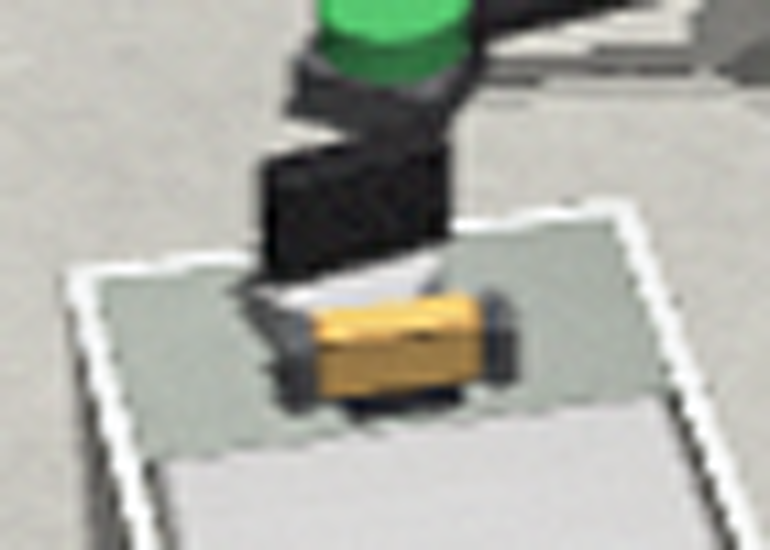

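```bash
python3 - <<'E'
from ik import *
p=shot('side');t=shot('top')
for a,b,z in [((299.1,150.5),(315.9,146.8),.163),((298.8,139.5),(315.9,136.8),.195)]:
    A,B=at_z(p,a,z),at_z(p,b,z);print(A[:2],B[:2],np.degrees(np.arctan2(*(B-A)[1::-1])),np.linalg.norm(B-A))
f=lambda x,y:(205+x/18-.5,228+y/16-.5)
for (a,b,z) in [((172,140),(240,385),.195),((287,140),(350,385),.163)]:
    A,B=at_z(t,f(*a),z),at_z(t,f(*b),z);print(A[:2],B[:2],np.degrees(np.arctan2(*(A-B)[1::-1])),(A+B)[:2]/2)
# disc circle visible right edge (440,280): 
E
```

```text
[0.5341 0.3137] [0.5826 0.3248] 12.841371526806125 0.04972160685688655
[0.5349 0.3206] [0.583  0.3273] 7.937452196832259 0.04849020064550528
[0.5795 0.3344] [0.5362 0.3233] 14.332288815359878 [0.5578 0.3288]
[0.5827 0.3231] [0.5385 0.3127] 13.286754790727619 [0.5606 0.3179]
```

Emit:
play_rows(
  steps=[
    [[0.002, 0.016, -0.005, 4.5, 0, 0], [0.002, 0.0155, -0.006, 4.5, 0, 0], [0.002, 0.015, -0.007, 4.5, 0, 0], [0.002, 0.0144, -0.0084, 4.5, 0, 0], [0.002, 0.0137, -0.0095, 4.5, 0, 0], [0.002, 0.013, -0.0105, 4.5, 0, 0], [0.002, 0.012, -0.0115, 4.5, 0, 0], [0.002, 0.011, -0.0125, 4.5, 0, 0], [0.002, 0.01, -0.0133, 4.5, 0, 0], [0.002, 0.009, -0.014, 4.5, 0, 0]],
  ],
)

```text
t: 51.0
tcp_pos: [0.4898, -0.1004, 0.3008]
tool_rot: [0.024, 1.0, -0.001, -0.0]
force: [-0.3, -0.4, -1.0]
finger_gap: 0.416
```

```bash
python3 - <<'E'
from ik import *
st();q=np.array(manip.sense()['q'])
P0,M0=cur()
P1=np.array([.5628,.3236,.285]);n=20;ps=[]
for i in range(1,n+1):
    f=i/n;ps.append((P0+(P1-P0)*f,down(87.3-164.3*f)))
    q,e=ik(*ps[-1],q)
print(q,e)
a=rows_path(ps[:10]);rows_path(ps[10:],*a)
E
```

```text
t 51.0 tcp [ 0.4898 -0.1004  0.3008] z [-0.    -0.002 -1.   ] yaw_y 87.29 F [-0.3 -0.4 -1. ] gap 0.416 q [-0.425  0.303  1.685 -0.002  1.153 -1.947]
[ 0.35    0.5329  1.3358 -0.      1.2729  1.6939] 1.2456702336294256e-12
[[[-0.0026, 0.0214, 0.0007, -0.1, 0, 8.2], [0.0004, 0.0215, 0.0008, 0, 0, 8.2], [0.0035, 0.0212, 0.0008, 0, 0, 8.2], [0.0064, 0.0205, 0.0008, 0, 0, 8.2], [0.0094, 0.0194, 0.0008, 0, 0, 8.3], [0.012, 0.0178, 0.0007, 0, 0, 8.2], [0.0145, 0.0159, 0.0008, 0, 0, 8.2], [0.0166, 0.0137, 0.0008, 0, 0, 8.2], [0.0184, 0.0112, 0.0008, 0, 0, 8.2], [0.0197, 0.0085, 0.0008, 0, 0, 8.2]]]
[[[0.0208, 0.0055, 0.0007, 0, 0, 8.3], [0.0214, 0.0025, 0.0008, 0, 0, 8.2], [0.0215, -0.0006, 0.0008, 0, 0, 8.2], [0.0212, -0.0036, 0.0008, 0, 0, 8.2], [0.0205, -0.0066, 0.0008, 0, 0, 8.2], [0.0193, -0.0095, 0.0007, 0, 0, 8.2], [0.0177, -0.0121, 0.0008, 0, 0, 8.2], [0.0159, -0.0146, 0.0008, 0, 0, 8.3], [0.0136, -0.0167, 0.0008, 0, 0, 8.2], [0.0111, -0.0184, 0.0008, 0, 0, 8.2]]]
```

Emit:
play_rows(
  steps=[
    [[-0.0026, 0.0214, 0.0008, 0, 0, 8.2], [0.0004, 0.0215, 0.0008, 0, 0, 8.2], [0.0035, 0.0212, 0.0008, 0, 0, 8.2], [0.0064, 0.0205, 0.0008, 0, 0, 8.2], [0.0094, 0.0194, 0.0008, 0, 0, 8.3], [0.012, 0.0178, 0.0008, 0, 0, 8.2], [0.0145, 0.0159, 0.0008, 0, 0, 8.2], [0.0166, 0.0137, 0.0008, 0, 0, 8.2], [0.0184, 0.0112, 0.0008, 0, 0, 8.2], [0.0197, 0.0085, 0.0008, 0, 0, 8.2]],
  ],
)

```text
t: 52.25
tcp_pos: [0.5263, 0.1119, 0.292]
tool_rot: [0.676, 0.737, -0.0, -0.0]
force: [-0.1, 0.4, -0.0]
finger_gap: 0.419
```

Emit:
play_rows(
  steps=[
    [[0.0208, 0.0055, 0.0008, 0, 0, 8.3], [0.0214, 0.0025, 0.0008, 0, 0, 8.2], [0.0215, -0.0006, 0.0008, 0, 0, 8.2], [0.0212, -0.0036, 0.0008, 0, 0, 8.2], [0.0205, -0.0066, 0.0008, 0, 0, 8.2], [0.0193, -0.0095, 0.0008, 0, 0, 8.2], [0.0177, -0.0121, 0.0008, 0, 0, 8.2], [0.0159, -0.0146, 0.0008, 0, 0, 8.3], [0.0136, -0.0167, 0.0008, 0, 0, 8.2], [0.0111, -0.0184, 0.0008, 0, 0, 8.2]],
  ],
)

```text
t: 53.5
tcp_pos: [0.5627, 0.3238, 0.2838]
tool_rot: [0.994, 0.111, -0.001, 0.0]
force: [-0.2, -0.6, 0.8]
finger_gap: 0.421
```

Emit:
play_rows(
  steps=[
    [[0, 0, 0, 0, 0, 0], [0, 0, 0, 0, 0, 0], [0, 0, 0, 0, 0, 0]],
  ],
)

```text
t: 53.88
tcp_pos: [0.5631, 0.3221, 0.2843]
tool_rot: [0.994, 0.113, -0.0, 0.0]
force: [-0.9, -0.1, 0.9]
finger_gap: 0.422
```

```bash
python3 - <<'E'
from ik import *
st()
rows([.5628,.3236,.193],down(-77),6)
p=shot('side')
cv2.imwrite('pics/s20.png',cv2.resize(p['img'][80:200,240:400,::-1],None,fx=5,fy=5,interpolation=cv2.INTER_CUBIC))
E
```

```text
t 53.88 tcp [0.5631 0.3221 0.2843] z [-0. -0. -1.] yaw_y -77.0 F [-0.9 -0.1  0.9] gap 0.422 q [ 0.348  0.533  1.338 -0.     1.272  1.692]
[[[0, -0.0003, 0.0152, 0, 0.01, 0], [0, -0.0002, 0.0152, 0, 0.01, 0], [0.0001, -0.0003, 0.0152, 0, 0.01, 0], [0, -0.0002, 0.0153, 0, 0.01, 0], [0, -0.0003, 0.0152, 0, 0.01, 0], [0, -0.0002, 0.0152, 0, 0.01, 0]]]
```

View pics/s20.png

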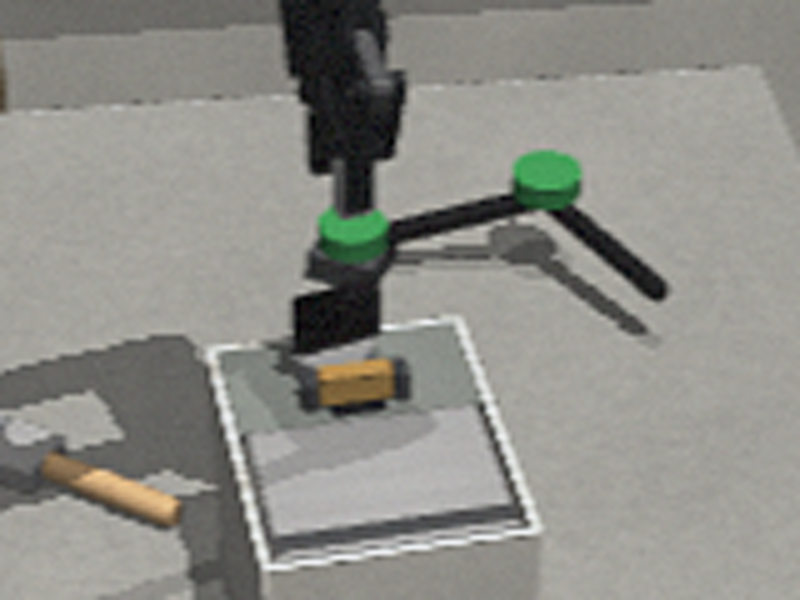

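Emit:
play_rows(
  steps=[
    [[0, -0.0003, 0.0152, 0, 0, 0], [0, -0.0002, 0.0152, 0, 0, 0], [0, -0.0002, 0.0152, 0, 0, 0], [0, -0.0002, 0.0152, 0, 0, 0], [0, -0.0003, 0.015, 0, 0, 0], [0, -0.0002, 0.0135, 0, 0, 0], [0, 0, 0, 0, 0, 0], [0, 0, 0, 0, 0, 0]],
  ],
  fingers=0.34,
)

```text
t: 54.92
tcp_pos: [0.5633, 0.3245, 0.1953]
tool_rot: [0.994, 0.113, 0.0, -0.0]
force: [0.3, -0.8, -0.1]
finger_gap: 0.343
```

```bash
python3 - <<'E'
from ik import *
st()
p=shot('side')
cv2.imwrite('pics/s21.png',cv2.resize(p['img'][80:200,240:400,::-1],None,fx=5,fy=5,interpolation=cv2.INTER_CUBIC))
E
```

```text
t 54.92 tcp [0.5633 0.3245 0.1953] z [ 0.001  0.    -1.   ] yaw_y -77.01 F [ 0.3 -0.8 -0.1] gap 0.343 q [0.351 0.629 1.423 0.    1.088 1.695]
```

View pics/s21.png

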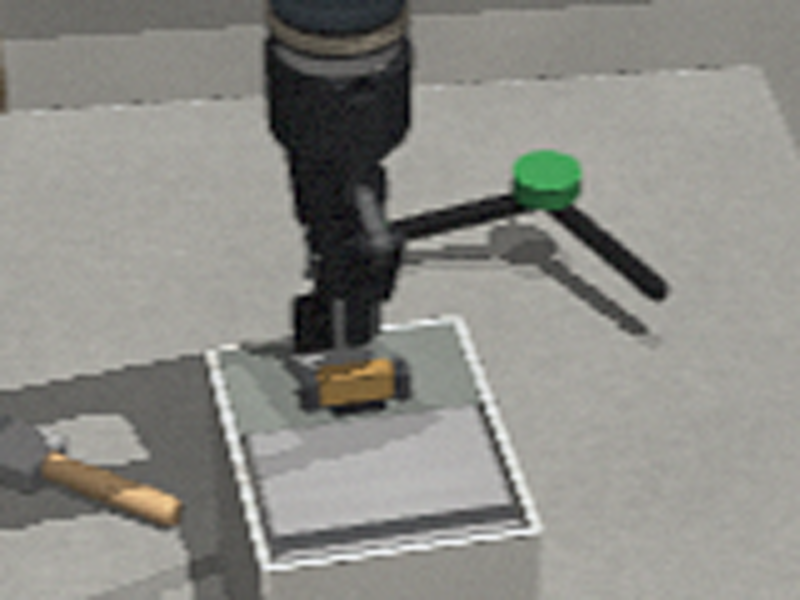

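Emit:
play_rows(
  steps=[
    [[0, 0, 0, 0, 0, 0], [0, 0, 0, 0, 0, 0], [0, 0, 0, 0, 0, 0], [0, 0, 0, 0, 0, 0], [0, 0, 0, 0, 0, 0], [0, 0, 0, 0, 0, 0]],
  ],
  fingers=0,
  squeeze=40,
)

```text
t: 55.72
tcp_pos: [0.5634, 0.3252, 0.196]
tool_rot: [0.994, 0.113, 0.001, -0.001]
force: [0.0, 3.9, 5.7]
finger_gap: 0.151
```

Emit:
play_rows(
  steps=[
    [[0, 0, 0, 0, 0, -4], [0, 0, 0, 0, 0, -4], [0, 0, 0, 0, 0, -4], [0, 0, 0, 0, 0, -4], [0, 0, 0, 0, 0, -4]],
  ],
)

```text
t: 56.35
tcp_pos: [0.5633, 0.3253, 0.196]
tool_rot: [0.959, 0.285, 0.001, -0.001]
force: [-1.8, 4.0, 5.8]
finger_gap: 0.151
```

Emit:
play_rows(
  steps=[
    [[0, 0, 0, 0, 0, -4], [0, 0, 0, 0, 0, -4], [0, 0, 0, 0, 0, -4], [0, 0, 0, 0, 0, -4], [0, 0, 0, 0, 0, -4], [0, 0, 0, 0, 0, -4]],
  ],
)

```text
t: 57.1
tcp_pos: [0.5633, 0.3253, 0.196]
tool_rot: [0.879, 0.478, 0.001, -0.001]
force: [-1.2, 4.7, 5.8]
finger_gap: 0.154
```

Emit:
play_rows(
  steps=[
    [[0, 0, 0, 0, 0, -4], [0, 0, 0, 0, 0, -4], [0, 0, 0, 0, 0, -4], [0, 0, 0, 0, 0, -4], [0, 0, 0, 0, 0, -4], [0, 0, 0, 0, 0, -4], [0, 0, 0, 0, 0, -4], [0, 0, 0, 0, 0, -4], [0, 0, 0, 0, 0, 0]],
  ],
)

```text
t: 58.22
tcp_pos: [0.5632, 0.3254, 0.196]
tool_rot: [0.713, 0.701, 0.001, -0.0]
force: [-1.0, 4.2, 5.5]
finger_gap: 0.149
```

```bash
python3 - <<'E'
from ik import *
st()
p=shot('side')
cv2.imwrite('pics/s22.png',cv2.resize(p['img'][80:200,240:400,::-1],None,fx=5,fy=5,interpolation=cv2.INTER_CUBIC))
E
```

```text
t 58.23 tcp [0.5632 0.3254 0.196 ] z [ 0.001  0.002 -1.   ] yaw_y -1.01 F [-1.   4.2  5.5] gap 0.149 q [0.352 0.628 1.423 0.002 1.088 0.368]
```

View pics/s22.png

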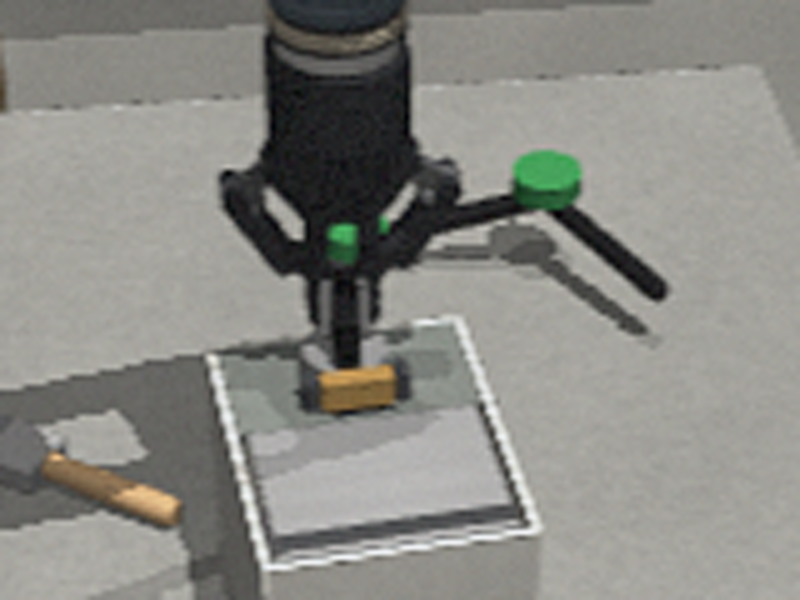

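Emit:
play_rows(
  steps=[
    [[0, 0, 0, 0, 0, -3], [0, 0, 0, 0, 0, -3], [0, 0, 0, 0, 0, 0], [0, 0, 0, 0, 0, 0], [0, 0, 0, 0, 0, 0]],
  ],
)

```text
t: 58.9
tcp_pos: [0.5632, 0.3253, 0.1959]
tool_rot: [0.676, 0.737, 0.001, -0.0]
force: [-0.2, 5.0, 5.1]
finger_gap: 0.148
```

```bash
python3 - <<'E'
from ik import *
st()
E
```

```text
t 58.9 tcp [0.5632 0.3253 0.1959] z [ 0.001  0.002 -1.   ] yaw_y 4.97 F [-0.2  5.   5.1] gap 0.148 q [0.352 0.628 1.423 0.002 1.088 0.264]
```

Emit:
play_rows(
  steps=[
    [[0, 0, 0, 0, 0, 0], [0, 0, 0, 0, 0, 0], [0, 0, 0, 0, 0, 0], [0, 0, -0.01, 0, 0, 0], [0, 0, -0.02, 0, 0, 0], [0, 0, -0.03, 0, 0, 0], [0, 0, -0.04, 0, 0, 0], [0, 0, -0.04, 0, 0, 0], [0, 0, 0, 0, 0, 0]],
  ],
  fingers=0.4,
)

```text
t: 60.02
tcp_pos: [0.5649, 0.325, 0.3402]
tool_rot: [0.676, 0.737, 0.004, 0.002]
force: [-0.4, -0.4, -0.8]
finger_gap: 0.399
```

```bash
python3 - <<'E'
from ik import *
st();rows([.45,.05,.33],cur()[1],8)
E
```

```text
t 60.02 tcp [0.5649 0.325  0.3402] z [ 0.009  0.003 -1.   ] yaw_y 4.99 F [-0.4 -0.4 -0.8] gap 0.399 q [ 0.351  0.486  1.265 -0.     1.381  0.264]
[[[-0.033, -0.0173, 0.001, 0, 0, 0], [-0.033, -0.0173, 0.0011, 0, 0, 0], [-0.033, -0.0173, 0.001, 0, 0, 0], [-0.033, -0.0173, 0.001, 0, 0, 0], [-0.033, -0.0173, 0.0011, 0, 0, 0], [-0.033, -0.0173, 0.001, 0, 0, 0], [-0.033, -0.0173, 0.001, 0, 0, 0], [-0.033, -0.0173, 0.0011, 0, 0, 0]]]
```

Emit:
play_rows(
  steps=[
    [[-0.033, -0.017, 0, 0, 0, 0], [-0.033, -0.017, 0, 0, 0, 0], [-0.033, -0.017, 0, 0, 0, 0], [-0.033, -0.017, 0, 0, 0, 0], [-0.033, -0.017, 0, 0, 0, 0], [-0.033, -0.017, 0, 0, 0, 0], [-0.033, -0.017, 0, 0, 0, 0], [-0.033, -0.017, 0, 0, 0, 0], [-0.033, -0.01, 0, 0, 0, 0], [0, 0, 0, 0, 0, 0]],
  ],
)

```text
t: 61.28
tcp_pos: [0.4424, 0.0143, 0.3345]
tool_rot: [0.677, 0.736, -0.001, -0.001]
force: [-0.3, 0.6, 0.0]
finger_gap: 0.399
```

```bash
python3 - <<'E'
from ik import *
st()
t=shot('top','t30');p=shot('side','s30')
cv2.imwrite('pics/cam_t2.png',cv2.resize(t['img'][208:275,205:285,::-1],None,fx=10,fy=9,interpolation=cv2.INTER_CUBIC))
cv2.imwrite('pics/cam_s2.png',cv2.resize(p['img'][125:200,275:355,::-1],None,fx=10,fy=8,interpolation=cv2.INTER_CUBIC))
E
```

```text
t 61.27 tcp [0.4424 0.0143 0.3345] z [-0.002 -0.    -1.   ] yaw_y 4.77 F [-0.3  0.6  0. ] gap 0.399 q [-0.221  0.178  1.759 -0.     1.206 -0.304]
```

View pics/cam_t2.png

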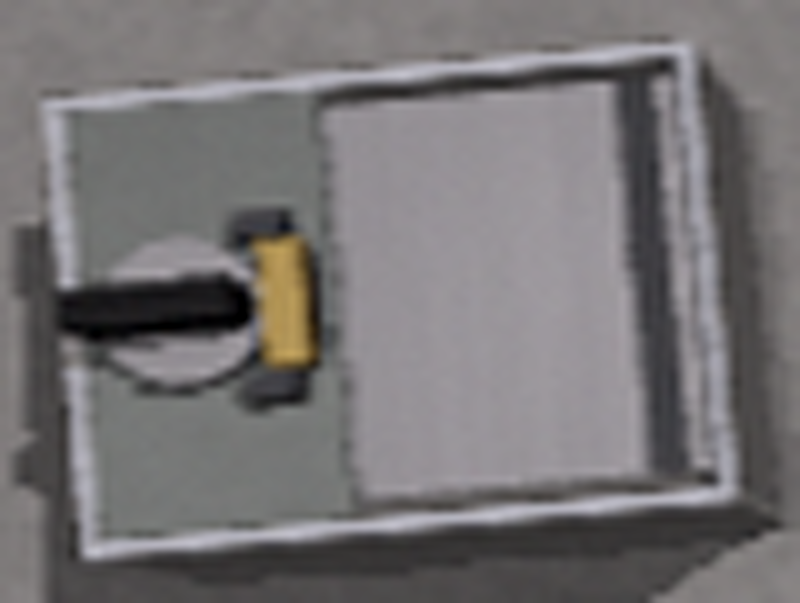

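View pics/cam_s2.png

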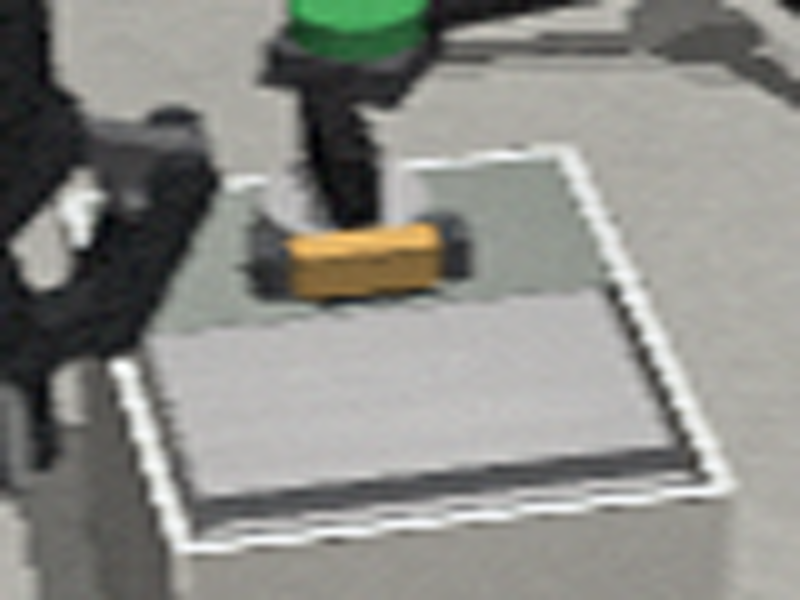

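View pics/s30.png

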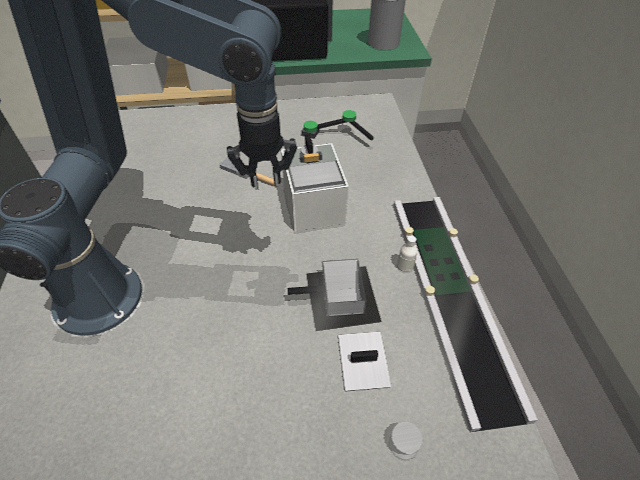

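View pics/t30.png

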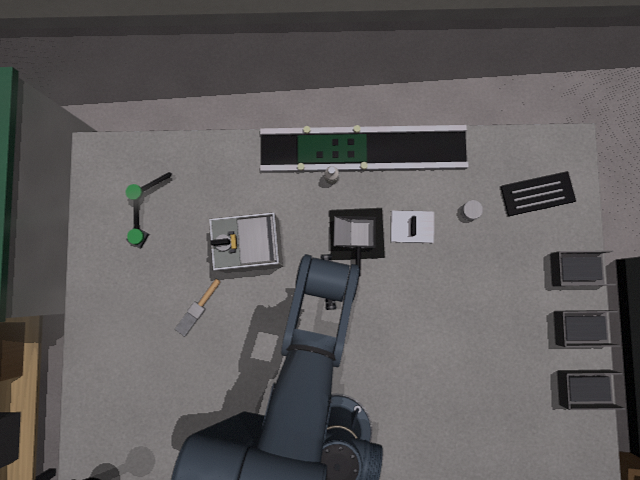

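```bash
python3 - <<'E'
from ik import *
ims=[shot('top') for _ in range(4)]
g=np.mean([cv2.cvtColor(i['img'],cv2.COLOR_RGB2GRAY).astype(float) for i in ims],0);t=ims[0]
def edge(cols,r0,r1,sign,z,n):
    uv=[]
    for c in cols:
        col=g[r0:r1,c];d=np.diff(col)*sign;k=int(d.argmax())
        a=d[max(k-1,0):k+2];y=r0+.5+(np.arange(max(k-1,0),k+2)*a.clip(0)).sum()/a.clip(0).sum();uv.append((c,y))
    X=np.array([at_z(t,q,z)[:2] for q in uv])
    f=np.polyfit(X[:,1],X[:,0],1);r=X[:,0]-np.polyval(f,X[:,1]);k=abs(r)<.0025
    f=np.polyfit(X[k,1],X[k,0],1)
    print(n,'angle of normal-to-line yaw',np.degrees(np.arctan(-f[0])).round(2),'rms mm',(1e3*r[k].std()).round(2),k.sum(),len(k))
edge(range(214,272),208,222,1,.146,'rim +x outer')
edge(range(217,276),258,275,-1,.146,'rim -x outer')
edge(range(214,227),234,243,-1,.195,'bar +x edge')
edge(range(213,228),242,249,1,.163,'bar -x edge')
E
```

```text
rim +x outer angle of normal-to-line yaw 4.61 rms mm 0.84 20 58
rim -x outer angle of normal-to-line yaw 4.86 rms mm 0.42 59 59
bar +x edge angle of normal-to-line yaw 5.32 rms mm 0.38 13 13
bar -x edge angle of normal-to-line yaw 2.58 rms mm 0.93 14 15
```

```bash
python3 - <<'E'
from station import manip
print(manip.sense()['t'],manip.sense()['force']);print(manip.sign_off())
E
```

```text
61.575 [ 0.10984306 -0.1647228  -0.52924694]
the job is handed in; nothing more can be done
None
```

The job is done and handed in at about 62 s of the 210 s allowed.

- **Lid:** I lifted it off the cup and laid it flat on the bench beside the mat.
- **Heatsinks:** There were two on the bench. I put both in the cup, carried it by the handle to the bin, pressed the flap open with the cup's lip and tipped both in at about 100–105°. The cup looked empty afterwards, and the measured load had dropped back to the cup's own weight. I did not see the heatsinks inside the bin.
- **Cup and flap:** The cup is back upright on its mat and the flap closed.
- **Cam:** I turned it by its bar until the high point faced the bolt.

**Last checks in the pictures**
- **Flap and bolt:** The flap is level and the bolt has moved forward by about 6 mm.
- **Cam alignment:** The gripper's angle at release (4.97°) and the clearer bar edge (5.3°) lie within about 0.5° of the bin's direction (4.9°). The other bar edge gave 2.6°, and I discounted it because of shadow on that side.
- **Rest of the bench:** The flux bottle, spool and brush look unmoved, no heatsinks are left on the bench, and the arm stands clear of everything.

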